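# Clear the drying rack, load the washed mandrels and switch on the blower

## Task

The washed square mandrels lying on the rubber mat must be dried, but soldering boards have been left on the sloped drying rack: first move every board onto the round wooden turntable so that it lies flat there, its middle well inside the turntable's edge. Then lay every mandrel gently on the rack, square across and roughly centred on its two narrow rails, so that no mandrel touches another. Once all are on the rack, push the blower's toggle switch fully over to on; leave the jar, the doming block and the beaker alone.

Things in the scene. Friction and masses are not known exactly. Their poses are not given: they have to be found in the camera images.
- rack: the drying rack, fixed to the bench: an aluminium base plate 150 x 290 mm, four posts, and a grey blower box 110 mm deep (x), 150 mm wide and 105 mm tall whose front stands 180 mm behind (+x of) the origin. Origin: centre of the base plate's underside, on the bench; x points away from the front towards the blower, z up
- bed: the rack's sloped support: two narrow steel rails, 10 mm wide, 270 mm long along this frame's y, their middles at x = -50 and +50 mm; open between them down to the base plate. Origin: midway between the rails, in the plane of their top faces, 85 mm above the bench. Its x axis points to the rear rail and rises 0.20 rad (rear rail 20 mm higher); z is square to the slope
- turntable: the round wooden soldering turntable, 260 mm across and 15 mm thick, flat on the bench and fixed (it does not turn); origin at the centre of its underside. It lies to one side of the rack, left or right from start to start
- mat: the thin black rubber mat, 230 x 230 x 3 mm, fixed on the bench on the other side of the rack; origin at the centre of its underside
- switch (a joint): the blower's toggle switch: 0 = off (the lever leans 0.5 rad towards its base's -x), 1.0 = fully on (leans 0.5 rad towards the base's +x); it stays where it is left; starts between 0 and 0.12; about 1 N at the ball moves it
- switch_tip (a point): the centre of the black ball, 26 mm across, on the end of the switch lever (80 mm from pivot to ball, pivot 22 mm above the block's origin); the ball stands about 92 mm above the bench when off and passes 102 mm at mid-swing
- switch_base: the switch's grey block, 70 x 50 x 25 mm, fixed on the bench; origin at the centre of its underside; the lever swings in its x-z plane, from -x (off) to +x (on)
- board1: a pale, flat soldering board, 180 x 55 x 20 mm, 0.2 to 0.3 kg, left lying across the rack's two rails at the start; origin at its centre, x along its length, z through its thickness. May be absent
- board2: a pale, flat soldering board, 180 x 55 x 20 mm, 0.2 to 0.3 kg, left lying across the rack's two rails at the start; origin at its centre, x along its length, z through its thickness. May be absent
- mandrel1: a square steel mandrel, a bar 190 x 16 x 16 mm, about 0.3 to 0.45 kg, lying on the rubber mat at the start; origin at its centre, x along its length; its ends are alike for this job. May be absent
- mandrel2: a square steel mandrel, a bar 190 x 16 x 16 mm, about 0.3 to 0.45 kg, lying on the rubber mat at the start; origin at its centre, x along its length; its ends are alike for this job. May be absent
- mandrel3: a square steel mandrel, a bar 190 x 16 x 16 mm, about 0.3 to 0.45 kg, lying on the rubber mat at the start; origin at its centre, x along its length; its ends are alike for this job. May be absent
- mandrel4: a square steel mandrel, a bar 190 x 16 x 16 mm, about 0.3 to 0.45 kg, lying on the rubber mat at the start; origin at its centre, x along its length; its ends are alike for this job. May be absent
- jar: an amber glass jar with a steel cap, 60 mm diameter, 80 mm tall, standing on the bench; origin at the centre of its underside. A bystander
- doming_block: a dark steel doming block, a 55 mm cube with shallow round dimples, standing on the bench; origin at the centre of its underside. A bystander
- beaker: a plain metal beaker, 64 mm across, 75 mm tall, open at the top, standing on the bench; origin at the centre of its underside. A bystander
Not all that is in view belongs to the job. Leave any pink look-alike of the switch_base alone.

How it is judged:
By the outcome, as a careful person would: the job done as asked, in the order asked, and still so for the second after the job is handed in, with the robot touching nothing.
Of board1, board2 only 1 to 2 are there at a start; the rules pass over those that are not, and their reading is None.
Of mandrel1, mandrel2, mandrel3, mandrel4 only 3 to 4 are there at a start; the rules pass over those that are not, and their reading is None.
At some moment in a run one of board1, board2 may be knocked a few centimetres aside while the robot is not near it.
It also fails if it takes over 210 s, if anything falls off the work surface, if the arm or the gripper's body presses on something with over 40 N, if the wrist force passes 120 N, or if a joint passes its speed limit or range.

## Robot

A 6-joint arm with a two-finger parallel gripper is mounted at the origin on the work surface. World frame = base frame: x ahead of the robot, y to its left, z up, the work surface at z = 0. Lengths are in m, angles in rad, forces in N, time in s.
With the tool pointing down it reaches from about 0.35 to 0.975 m from the base axis. Payload 4.9 kg.
Tool frame: the origin (TCP) lies on the centre line of the jaws, within the pads' length; the fingertips stand 14 mm ahead of it and the grasp point (between the pads) lies 5 mm behind it; z points along the fingers, y is the line along which they close (so a half turn about z gives the same grasp; the last joint's range is limited). The gripper opens to 85 mm and grips with 20 to 120 N. Pads are 22 mm wide; open, the fingers measure 114 mm over their backs; the gripper's body (76 mm by 85 mm) begins 54 mm behind the grasp point. The pads swing forward as they close: fully open they stand 13 mm farther back than shut.
Start: joints at [1.027, 0.053, 1.613, -0, 1.476, -0.119], TCP at [0.258, 0.569, 0.219] pointing down, gripper open.
Joint ranges: [-3.01, 3.01], [-1.01, 2.22], [0.06, 2.58], [-1.02, 4.17], [0.09, 2.62], [-3.14, 3.14]. Speed limits (rad/s): [2.57, 2.57, 3.14, 3.14, 3.14, 3.14].

## Interface

Orientations are given as a unit quaternion [w, x, y, z].
In Python, from plant import * gives the robot as it stands.
- The arm moves only by the tool send_rows, never from a script. Its argument "steps" is a list of rows, each an object with "translation": the shift along the tool's x, y, z in cm, a list of three; "delta_rot": the turn, a rotation vector about the tool's x, y, z in rad, a list of three; "jaw": the finger opening in cm, from 0 to 8.54. In form: [{"translation": [dx, dy, dz], "delta_rot": [rx, ry, rz], "jaw": jaw}, ...]. A call has exactly 8 rows; each row is the pose to reach, as a shift and turn from the pose commanded when the call began, along the tool's axes at that moment; what a row does not reach only later rows make up. A row lasts 1/10 s, in which the tool goes at most 50 mm and 8.59 degrees, less where a joint would pass 70% of its speed; a pose out of reach is approached as far as the arm can. A call with a gripper value outside its range is refused whole. The fingers move at their own pace and stop on an object; the grip force is fixed at half the most. Time passes only in rows, so rows that repeat a pose let the fingers close, or fill a call up. It gives the time, the measured TCP pose, the force, the opening and the grip force at its end, in the units of the state.
- state(): the state, without advancing time (a new reading comes with each control period).
- grab_frame(name): name is "scene" or "top" or "wrist"; returns a dict with "pixels" (384x512x3 uint8, blue, green, red), "range_z" (384x512 float32, m along the optical axis (not along the pixel's ray), 0 where there is no reading), "fx", "fy", "cx", "cy" (pixels), "rvec" (rotation vector, rad) and "tvec" (3), from world to camera coordinates, as OpenCV has them. Camera axes: x right, y down, z forward; pixel columns grow to the right and rows downward; lengths in m; the calibration is good to about 2 mm. A picture is of the moment at which its call begins.
- job_done(): hands the job in; it is judged then, once.
The state is a dict: "time": time; "joint_pos": joint angles; "joint_vel": joint speeds; "joint_efforts": joint torques, N m; "tool_pos": TCP position; "tool_rot": TCP orientation; "contact_force": force on the tool from outside, world axes, zero at the start; "ft_torque": the same for the moment, N m; "gripper_width": opening from 0.0 (shut) to 1.0 (fully open); "grasp_force": force on a finger pad.
Only numpy, scipy, OpenCV 4.12 (cv2) and the standard library are available. Lean on these libraries where they do the work, as an engineer would, in place of code of your own. Each camera call takes 0.05 s, during which the arm holds its last target. There are 200 camera calls.

## Working session

There is one attempt and no reset: what is moved stays moved. The work goes in short steps, Python scripts to look and compute and a tool call to move; the robot and the scene stay as the last step left them, time stands still between calls to the robot, and variables do not carry over. Pictures are saved under pics/ and viewed, at most 14 in all, crops included, and the job is handed in when it is done.

Besides the shell and the picture viewer there is one more tool, called as name(argument=value, ...) on one line, values as JSON. send_rows: Moves the arm, as the interface text tells. Its arguments: {"type":"object","properties":{"steps":{"type":"array","items":{"type":"object","properties":{"translation":{"type":"array","items":{"type":"number"}},"delta_rot":{"type":"array","items":{"type":"number"}},"jaw":{"type":"number"}}}}},"required":["steps"]}

```bash
ls; mkdir -p pics
python3 - <<'E'
from plant import *
import cv2,numpy as np
s=state();print({k:np.round(v,3) for k,v in s.items()})
for n in("top","scene"):
    f=grab_frame(n);cv2.imwrite(f"pics/{n}0.png",f["pixels"]);np.savez(f"{n}0.npz",**f)
    R=cv2.Rodrigues(np.array(f["rvec"]))[0];print(n,f["fx"],f["cx"],f["cy"],-R.T@np.array(f["tvec"]).ravel(),R.round(2).tolist())
E
```

```text
pics
{'time': np.float64(0.0), 'joint_pos': array([ 1.027,  0.053,  1.614,  0.   ,  1.476, -0.119]), 'joint_vel': array([-0.   , -0.   , -0.   , -0.001, -0.   , -0.   ]), 'joint_efforts': array([-1.0000e-03, -3.9367e+01, -3.7017e+01, -0.0000e+00,  7.0000e-03,
        0.0000e+00]), 'tool_pos': array([0.257, 0.569, 0.217]), 'tool_rot': array([-0.   ,  0.211,  0.978, -0.001]), 'contact_force': array([ 0.119, -0.275, -0.251]), 'ft_torque': array([ 0.028, -0.007,  0.053]), 'grasp_force': np.float64(0.0), 'gripper_width': np.float64(1.003)}
top 429.0061144776205 255.6201683323894 187.69244102007556 [ 0.50237794 -0.04327216  1.32984517] [[0.0, -1.0, -0.03], [-1.0, -0.0, -0.06], [0.06, 0.03, -1.0]]
scene 369.0208472284753 257.1360913173834 189.41700716072242 [1.47686498 0.25074386 0.6700308 ] [[-0.27, 0.96, -0.02], [0.5, 0.12, -0.86], [-0.82, -0.24, -0.52]]
```

View pics/top0.png

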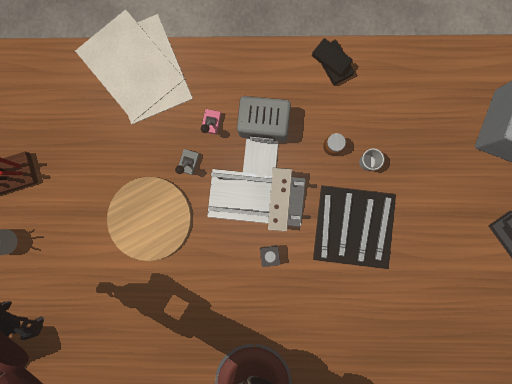

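View pics/scene0.png

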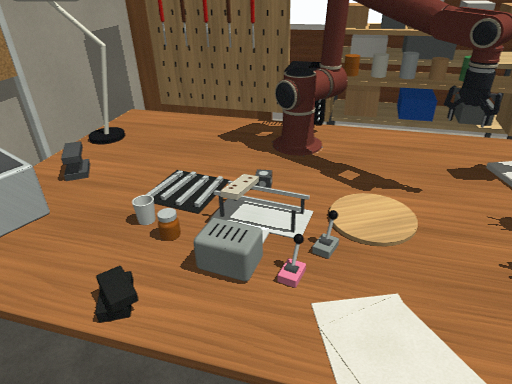

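The top view shows the turntable at (149,219) and the mat with 4 mandrels at about (325..384,227). One board lies on the rack at (280,200). The grey switch is at (188,160) and the pink look-alike is at (211,120). I'll enlarge the work area to confirm.

```bash
cat > h.py <<'E'
import numpy as np,cv2
from scipy.spatial.transform import Rotation as Ro
def cam(f):
    R=cv2.Rodrigues(np.array(f["rvec"],float))[0]; return R,-R.T@np.array(f["tvec"],float).ravel()
def cast(f,uv,z):
    R,c=cam(f); uv=np.atleast_2d(np.array(uv,float)); z=np.broadcast_to(z,len(uv))
    d=np.c_[(uv[:,0]-f["cx"])/f["fx"],(uv[:,1]-f["cy"])/f["fy"],np.ones(len(uv))]@R
    return c+d*((z-c[2])/d[:,2])[:,None]
def proj(f,P):
    R,c=cam(f); p=(np.atleast_2d(P)-c)@R.T; return np.c_[f["cx"]+f["fx"]*p[:,0]/p[:,2],f["cy"]+f["fy"]*p[:,1]/p[:,2]]
def cloud(f):
    R,c=cam(f); d=np.array(f["range_z"]); v,u=np.indices(d.shape)
    P=np.stack([(u-f["cx"])/f["fx"]*d,(v-f["cy"])/f["fy"]*d,d],-1)@R+c
    P[d==0]=np.nan; return P
def rects(f,mask,z,amin=60):
    out=[]
    for c in cv2.findContours(mask.astype(np.uint8),cv2.RETR_EXTERNAL,cv2.CHAIN_APPROX_NONE)[0]:
        if cv2.contourArea(c)<amin: continue
        P=cast(f,c[:,0,:],z)[:,:2]
        (cx,cy),(w,h),a=cv2.minAreaRect((P*1000).astype(np.float32))
        if w<h: w,h,a=h,w,a+90
        out.append((c[:,0].mean(0).round(),np.round([cx,cy,w,h],1),round(((a+90)%180)-90,1)))
    return out
def load(n): return dict(np.load(n,allow_pickle=True))
def move(s,target,yaw_fwd=None):
    "shift in tool axes (cm) from the state to a world target"
    q=np.array(s["tool_rot"]); R=Ro.from_quat(q[[1,2,3,0]]).as_matrix()
    return (R.T@(np.array(target)-np.array(s["tool_pos"]))*100).round(2)
E
python3 - <<'E'
from h import *
f=load("top0.npz");im=f["pixels"]
cv2.imwrite("pics/c1.png",cv2.resize(im[80:280,90:410],None,fx=2.5,fy=2.5,interpolation=cv2.INTER_CUBIC))
hsv=cv2.cvtColor(im,cv2.COLOR_BGR2HSV)
roi=np.zeros(im.shape[:2],bool)
m=roi.copy();m[190:265,315:398]=(im[190:265,315:398].min(-1)>95)
for r in rects(f,m,0.019):print("mandrel",r)
m=roi.copy();m[180:275,308:402]=im[180:275,308:402].max(-1)<60
m=cv2.morphologyEx(m.astype(np.uint8),cv2.MORPH_CLOSE,np.ones((9,9)))
for r in rects(f,m,0.003,1000):print("mat",r)
P=cloud(f)
for u,v in[(280,200),(280,180),(280,222),(297,195),(240,178),(240,212),(240,195),(187,168),(188,160),(261,155),(149,219),(325,225)]:print(u,v,P[v,u].round(3))
m=roi.copy();m[175:265,105:195]=(hsv[175:265,105:195,2]>140)
for c in cv2.findContours(m.astype(np.uint8),0,2)[0]:
    if cv2.contourArea(c)>1500:
        (u,v),r=cv2.minEnclosingCircle(c);print("tt",u,v,r,cast(f,[(u,v)],.015))
E
```

```text
mandrel (array([365., 230.]), array([ 461.3, -340.2,  188.8,   15.8]), -10.2)
mandrel (array([383., 228.]), array([ 466. , -393. ,  189. ,   16.6]), -10.6)
mandrel (array([325., 227.]), array([ 471.9, -219.8,  188.3,   16.3]), -4.1)
mandrel (array([345., 224.]), array([ 477.9, -278.8,  190.7,   16.1]), -7.7)
mat (array([355., 227.]), array([ 469. , -310.6,  227.8,  227.3]), 83.3)
280 200 [ 0.547 -0.08   0.108]
280 180 [ 0.603 -0.079  0.119]
280 222 [ 0.484 -0.08   0.098]
297 195 [ 0.566 -0.135  0.002]
240 178 [0.611 0.036 0.089]
240 212 [0.513 0.036 0.076]
240 195 [0.566 0.041 0.009]
187 168 [0.648 0.203 0.025]
188 160 [0.672 0.199 0.03 ]
261 155 [ 0.689 -0.024  0.013]
149 219 [0.491 0.32  0.017]
325 225 [ 0.474 -0.218  0.021]
tt 149.5 219.5 62.93260192871094 [[0.48941499 0.31883354 0.015     ]]
```

View pics/c1.png

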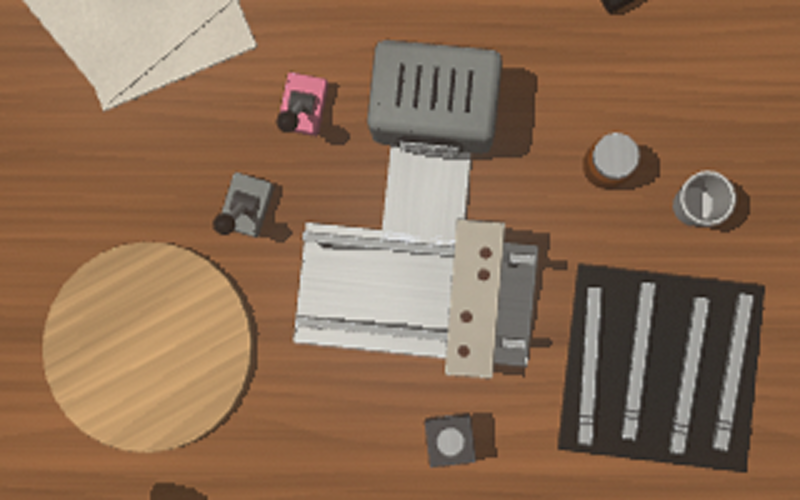

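Run:
```python
from h import *
f=load("top0.npz");im=f["pixels"].astype(int);P=cloud(f)
roi=np.zeros(im.shape[:2],bool);roi[165:240,200:312]=1
z=P[...,2]
# board: beige
hsv=cv2.cvtColor(f["pixels"],cv2.COLOR_BGR2HSV)
b=roi&(z>.09)&(im[...,2]-im[...,0]>15)
Q=P[b];c,(w,h),a=cv2.minAreaRect((Q[:,:2]*1000).astype(np.float32));print("board",b.sum(),c,w,h,a,np.median(Q[:,2]))
A=np.c_[Q[:,:2],np.ones(len(Q))];print("plane",np.linalg.lstsq(A,Q[:,2],rcond=None)[0])
r=roi&(z>.065)&(z<.105)&~cv2.dilate(b.astype(np.uint8),np.ones((3,3))).astype(bool)
Q=P[r];Q=Q[(Q[:,0]>.45)&(Q[:,0]<.65)]
for name,s in(("rear",Q[Q[:,0]>.565]),("front",Q[Q[:,0]<=.565])):
    k=np.polyfit(s[:,1],s[:,0],1);res=s[:,0]-np.polyval(k,s[:,1]);s=s[abs(res)<.012]
    vx,vy,x0,y0=cv2.fitLine(s[:,:2].astype(np.float32),cv2.DIST_HUBER,0,.01,.01).ravel()
    t=(s[:,:2]-[x0,y0])@[vx,vy];print(name,len(s),np.degrees(np.arctan2(-vx,vy)),(x0,y0),t.min(),t.max(),([x0,y0]+np.array([vx,vy])*(t.min()+t.max())/2),np.median(s[:,2]))
# blower
r=(z>.09)&(z<.13);r[:90]=0;r[142:]=0;r[:,:225]=0;r[:,300:]=0
print("blower",cv2.minAreaRect((P[r][:,:2]*1000).astype(np.float32)))
# switch base & ball
for nm,(u0,u1,v0,v1) in dict(sw=(170,208,145,180)).items():
    S=P[v0:v1,u0:u1].reshape(-1,3);px=im[v0:v1,u0:u1].reshape(-1,3)
    print("base",cv2.minAreaRect((S[(S[:,2]>.018)&(S[:,2]<.032)][:,:2]*1000).astype(np.float32)))
    k=S[:,2]>.075;print("ball",k.sum(),S[k].mean(0),S[k].max(0))
    m=np.zeros(z.shape,bool);m[v0:v1,u0:u1]=(im[v0:v1,u0:u1].max(-1)<45);ys,xs=np.nonzero(m);print(xs.mean(),ys.mean(),m.sum(),cast(f,[(xs.mean(),ys.mean())],.092))
g=load("scene0.npz");S=cloud(g);k=(S[...,2]>.07)&(S[...,2]<.12)&(abs(S[...,0]-.65)<.06)&(abs(S[...,1]-.21)<.06);print("scene ball",k.sum(),S[k].mean(0),S[k].min(0),S[k].max(0))
for n,(u,v) in dict(jar=(337,144),beak=(373,159),dome=(270,257)).items():print(n,P[v,u].round(3))
```

```text
board 1116 (550.4402465820312, -78.16043853759766) 54.777801513671875 178.64407348632812 85.67024993896484 0.1065571151498339
plane [ 0.19414863 -0.01575707 -0.0024237 ]
rear 281 -5.919483 (np.float32(0.6106266), np.float32(0.0059939562)) -0.1534870550117782 0.1150455967874101 [ 0.60864433 -0.01312428] 0.09542355529526159
front 282 -5.8282866 (np.float32(0.5138638), np.float32(0.01726953)) -0.15459394385713357 0.11357665942679868 [ 0.5117812 -0.0031331] 0.07545840704348927
blower ((789.8380126953125, -31.432174682617188), (149.78126525878906, 116.06500244140625), 83.95085144042969)
base ((669.2762451171875, 202.12814331054688), (50.433380126953125, 69.6197738647461), 72.81401824951172)
ball 67 [0.63644481 0.21082028 0.10227736] [0.65067361 0.22428512 0.10970298]
nan nan 0 [[nan nan nan]]
scene ball 100 [0.64480013 0.21437871 0.09356132] [0.63252929 0.20330275 0.07033796] [0.65371605 0.22774062 0.10821213]
jar [ 0.712 -0.247  0.08 ]
beak [ 0.677 -0.369  0.007]
dome [ 0.381 -0.052  0.057]<stdin>:24: RuntimeWarning: Mean of empty slice.
  ret = ret.dtype.type(ret / rcount)
```

```bash
cat >> h.py <<'E'
def Rt(yaw,tilt=0):
    return Ro.from_euler('z',yaw,degrees=True).as_matrix()@Ro.from_euler('y',-tilt).as_matrix()@np.diag([-1.,1,-1])
def plan(pos,yaw,tilt=0):
    from plant import state
    s=state();q=np.array(s["tool_rot"]);R=Ro.from_quat(q[[1,2,3,0]]).as_matrix()
    print("t=%.1f"%s["time"],"pos",np.round(s["tool_pos"],4),"F",np.round(s["contact_force"],1),"w %.3f g %.1f"%(s["gripper_width"],s["grasp_force"]),"j",np.round(s["joint_pos"],2))
    print("shift cm",(R.T@(np.array(pos)-s["tool_pos"])*100).round(2),"rot",Ro.from_matrix(R.T@Rt(yaw,tilt)).as_rotvec().round(3))
E
python3 -c "
from h import *
print(Rt(0,.2).round(2))
plan([.55,-.078,.22],-4.3,.2)"
```

```text
[[-0.98  0.    0.2 ]
 [ 0.    1.    0.  ]
 [-0.2   0.   -0.98]]
t=0.1 pos [0.2573 0.5689 0.2176] F [-0.5 -0.2 -1.1] w 0.997 g 0.0 j [ 1.03  0.05  1.61 -0.    1.48 -0.12]
shift cm [-53.33 -46.88  -0.17] rot [-0.037 -0.198 -0.348]
```

send_rows(steps=[{"translation": [-6,-5.3,0],"delta_rot": [-0.005,-0.025,-0.044],"jaw": 8.5},{"translation": [-12,-10.6,0],"delta_rot": [-0.01,-0.05,-0.088],"jaw": 8.5},{"translation": [-18,-15.9,0],"delta_rot": [-0.014,-0.075,-0.13],"jaw": 8.5},{"translation": [-24,-21.1,0],"delta_rot": [-0.018,-0.1,-0.174],"jaw": 8.5},{"translation": [-30,-26.4,0],"delta_rot": [-0.023,-0.125,-0.218],"jaw": 8.5},{"translation": [-36,-31.7,0],"delta_rot": [-0.028,-0.15,-0.262],"jaw": 8.5},{"translation": [-42,-37,0],"delta_rot": [-0.032,-0.175,-0.305],"jaw": 8.5},{"translation": [-48,-42.2,0],"delta_rot": [-0.037,-0.198,-0.348],"jaw": 8.5}])

```text
time: 0.9
tool_pos: [0.4223, 0.2032, 0.2183]
tool_rot: [0.101, 0.036, 0.994, -0.003]
contact_force: [0.1, 0.4, 0.1]
gripper_width: 0.994
grasp_force: 0.0
```

```bash
python3 -c "
from h import *
plan([.55,-.078,.22],-4.3,.2)"
```

```text
t=0.9 pos [0.4223 0.2032 0.2183] F [0.1 0.4 0.1] w 0.994 g 0.0 j [ 0.34 -0.47  2.07 -0.08  1.36 -1.15]
shift cm [-14.53 -27.11   2.75] rot [0.002 0.001 0.002]
```

send_rows(steps=[{"translation": [-2.4,-4.4,0.5],"delta_rot": [0,0,0],"jaw": 8.5},{"translation": [-4.8,-8.9,1],"delta_rot": [0,0,0],"jaw": 8.5},{"translation": [-7.2,-13.4,1.4],"delta_rot": [0,0,0],"jaw": 8.5},{"translation": [-9.6,-18,1.9],"delta_rot": [0,0,0],"jaw": 8.5},{"translation": [-12,-22.5,2.3],"delta_rot": [0,0,0],"jaw": 8.5},{"translation": [-14.5,-27.1,2.8],"delta_rot": [0,0,0],"jaw": 8.5},{"translation": [-14.5,-27.1,2.8],"delta_rot": [0,0,0],"jaw": 8.5},{"translation": [-14.5,-27.1,2.8],"delta_rot": [0,0,0],"jaw": 8.5}])

```text
time: 1.7
tool_pos: [0.5489, -0.0778, 0.2188]
tool_rot: [0.099, 0.039, 0.994, -0.003]
contact_force: [0.3, 0.6, -0.1]
gripper_width: 0.994
grasp_force: 0.0
```

Run:
```python
from h import *
from plant import *
f=grab_frame("wrist");cv2.imwrite("pics/w1.png",f["pixels"]);P=cloud(f);im=f["pixels"].astype(int)
b=(P[...,2]>.08)&(P[...,2]<.13)&(abs(P[...,0]-.55)<.12)&(abs(P[...,1]+.078)<.08)&(im[...,2]-im[...,0]>15)
Q=P[b];print(b.sum(),cv2.minAreaRect((Q[:,:2]*1000).astype(np.float32)))
A=np.c_[Q[:,:2],np.ones(len(Q))];k=np.linalg.lstsq(A,Q[:,2],rcond=None)[0];print(k,k@[.55,-.078,1])
plan([.5506,-.078,.102],-4.3,.2)
```

```text
15140 ((547.0438842773438, -95.39979553222656), (92.28411865234375, 176.1337127685547), 85.62193298339844)
[ 0.20218611 -0.01361575 -0.00681628] 0.10544811473773003
t=1.8 pos [ 0.5486 -0.0765  0.2188] F [-0.1  0.6  0.3] w 0.991 g 0.0 j [-0.3  -0.26  1.91  0.05  1.3  -1.8 ]
shift cm [ 2.1  -0.17 11.49] rot [ 0.003 -0.001 -0.002]
```

View pics/w1.png

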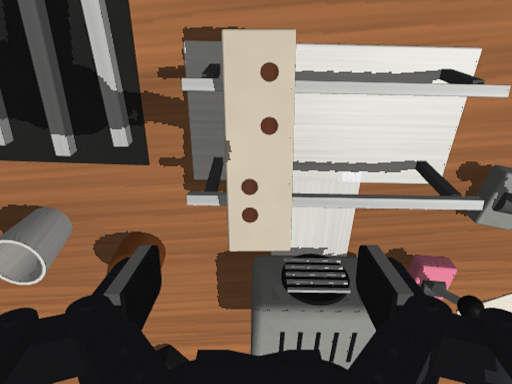

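The wrist view shows the board at about (258,140) across the rails, where I measured it. Descending now.

send_rows(steps=[{"translation": [0.4,-0.1,2.5],"delta_rot": [0,0,0],"jaw": 8.5},{"translation": [0.9,-0.1,5],"delta_rot": [0,0,0],"jaw": 8.5},{"translation": [1.3,-0.2,7.5],"delta_rot": [0,0,0],"jaw": 8.5},{"translation": [1.7,-0.2,9.5],"delta_rot": [0,0,0],"jaw": 8.5},{"translation": [2.1,-0.2,10.8],"delta_rot": [0,0,0],"jaw": 8.5},{"translation": [2.1,-0.2,11.5],"delta_rot": [0,0,0],"jaw": 8.5},{"translation": [2.1,-0.2,11.5],"delta_rot": [0,0,0],"jaw": 8.5},{"translation": [2.1,-0.2,11.5],"delta_rot": [0,0,0],"jaw": 8.5}])

```text
time: 2.55
tool_pos: [0.5519, -0.0782, 0.1039]
tool_rot: [0.101, 0.037, 0.994, -0.003]
contact_force: [0.3, 0.7, 0.4]
gripper_width: 0.995
grasp_force: 0.0
```

send_rows(steps=[{"translation": [0,0,0],"delta_rot": [0,0,0],"jaw": 6.5},{"translation": [0,0,0],"delta_rot": [0,0,0],"jaw": 5.5},{"translation": [0,0,0],"delta_rot": [0,0,0],"jaw": 5},{"translation": [0,0,0],"delta_rot": [0,0,0],"jaw": 4.5},{"translation": [0,0,0],"delta_rot": [0,0,0],"jaw": 4.5},{"translation": [0,0,0],"delta_rot": [0,0,0],"jaw": 4.5},{"translation": [0,0,0],"delta_rot": [0,0,0],"jaw": 4.5},{"translation": [0,0,0],"delta_rot": [0,0,0],"jaw": 4.5}])

```text
time: 3.35
tool_pos: [0.5512, -0.0784, 0.1027]
tool_rot: [0.1, 0.038, 0.994, -0.003]
contact_force: [-0.6, 0.4, 0.2]
gripper_width: 0.526
grasp_force: 0.0
```

```bash
python3 -c "
from h import *
plan([.50,-.078,.20],-4.3,.2)
plan([.489,.319,.20],-4.3,0)"
```

```text
t=3.4 pos [ 0.5512 -0.0784  0.1027] F [-0.6  0.4  0.2] w 0.526 g 0.0 j [-0.3  -0.14  2.01  0.05  1.08 -1.81]
shift cm [  3.07  -0.32 -10.56] rot [ 0.002  0.    -0.001]
t=3.4 pos [ 0.5512 -0.0784  0.1027] F [-0.6  0.4  0.2] w 0.526 g 0.0 j [-0.3  -0.14  2.01  0.05  1.08 -1.81]
shift cm [  7.09  39.18 -11.29] rot [ 0.002  0.2   -0.001]
```

Run:
```python
from h import *
from plant import *
f=grab_frame("top");g=grab_frame("wrist");s=grab_frame("scene")
a=cv2.resize(f["pixels"][130:270,170:340],(510,420))
b=cv2.resize(s["pixels"][130:290,180:350],(0,0),fx=1.7,fy=1.7)
o=np.zeros((600,800,3),np.uint8);o[:420,:510]=a;o[:272,510:799]=b;c=cv2.resize(g["pixels"],(400,300));o[300:600,400:800]=c
cv2.imwrite("pics/chk1.png",o)
```

```text
(no output)
```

View pics/chk1.png

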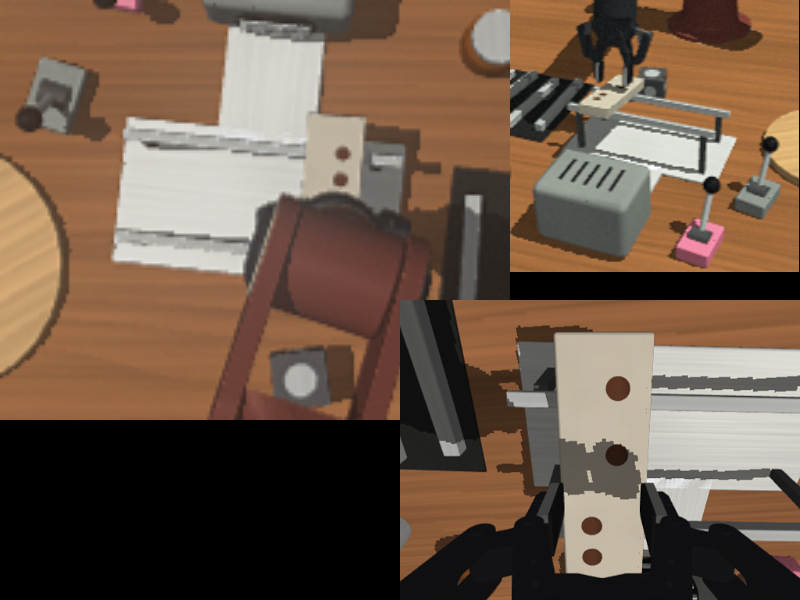

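Run:
```python
from h import *
from plant import *
s=grab_frame("scene");b=cv2.resize(s["pixels"][120:200,190:290],(0,0),fx=7,fy=7,interpolation=cv2.INTER_CUBIC)
cv2.imwrite("pics/chk2.png",b)
t=grab_frame("top");P=cloud(s);
```

```text
(no output)
```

View pics/chk2.png

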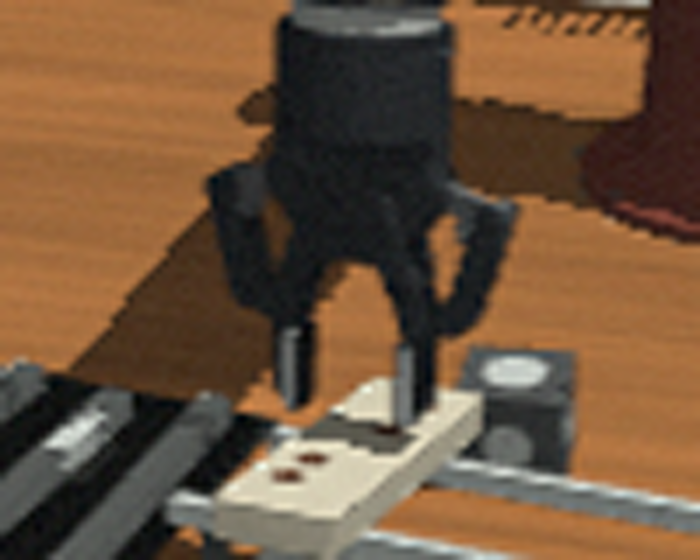

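Run:
```python
from h import *
from plant import *
s=grab_frame("scene");P=cloud(s)
for u,vs in((232,range(166,180,2)),(248,range(168,182,2))):
    for v in vs: print(u,v,P[v,u].round(3),s["pixels"][v,u])
print(state()["tool_pos"],state()["tool_rot"])
```

```text
232 166 [ 0.544 -0.102  0.156] [31 31 30]
232 168 [ 0.55  -0.1    0.153] [37 37 35]
232 170 [ 0.55  -0.101  0.146] [38 39 37]
232 172 [ 0.549 -0.102  0.138] [34 36 36]
232 174 [ 0.554 -0.1    0.134] [39 41 39]
232 176 [ 0.554 -0.101  0.127] [39 39 32]
232 178 [ 0.556 -0.1    0.121] [45 65 93]
248 168 [ 0.554 -0.049  0.161] [31 26 23]
248 170 [ 0.552 -0.049  0.153] [93 96 92]
248 172 [ 0.554 -0.049  0.147] [ 99 101  99]
248 174 [ 0.556 -0.049  0.142] [102 104 102]
248 176 [ 0.554 -0.049  0.134] [106 107 108]
248 178 [ 0.556 -0.049  0.128] [102 104 101]
248 180 [ 0.557 -0.049  0.122] [104 108 105]
[ 0.55119074 -0.07840978  0.10269057] [ 0.09998821  0.037621    0.99427331 -0.0027561 ]
```

The fingertips are about 13 mm above the board's top, so the real tips sit well behind the reported TCP. I'll reopen and go about 28 mm deeper.

send_rows(steps=[{"translation": [0,0,0],"delta_rot": [0,0,0],"jaw": 8},{"translation": [0,0,0],"delta_rot": [0,0,0],"jaw": 8},{"translation": [0,0,0],"delta_rot": [0,0,0],"jaw": 8},{"translation": [0,0,0.5],"delta_rot": [0,0,0],"jaw": 8},{"translation": [0,0,1.2],"delta_rot": [0,0,0],"jaw": 8},{"translation": [0,0,2],"delta_rot": [0,0,0],"jaw": 8},{"translation": [0,0,2.7],"delta_rot": [0,0,0],"jaw": 8},{"translation": [0,0,2.7],"delta_rot": [0,0,0],"jaw": 8}])

```text
time: 4.45
tool_pos: [0.5555, -0.0784, 0.0742]
tool_rot: [0.098, 0.038, 0.994, -0.002]
contact_force: [-0.2, -0.2, -0.6]
gripper_width: 0.938
grasp_force: 0.0
```

send_rows(steps=[{"translation": [0,0,0],"delta_rot": [0,0,0],"jaw": 6.5},{"translation": [0,0,0],"delta_rot": [0,0,0],"jaw": 5.5},{"translation": [0,0,0],"delta_rot": [0,0,0],"jaw": 5},{"translation": [0,0,0],"delta_rot": [0,0,0],"jaw": 4.5},{"translation": [0,0,0],"delta_rot": [0,0,0],"jaw": 4.5},{"translation": [0,0,0],"delta_rot": [0,0,0],"jaw": 4.5},{"translation": [0,0,0],"delta_rot": [0,0,0],"jaw": 4.5},{"translation": [0,0,0],"delta_rot": [0,0,0],"jaw": 4.5}])

```text
time: 5.25
tool_pos: [0.557, -0.0788, 0.0771]
tool_rot: [0.101, 0.038, 0.994, -0.003]
contact_force: [-2.7, 1.2, 6.1]
gripper_width: 0.623
grasp_force: 64.2
```

```bash
python3 -c "
from h import *
plan([.489,.319,.18],-4.3,0)"
```

```text
t=5.2 pos [ 0.557  -0.0788  0.0771] F [-2.7  1.2  6.1] w 0.623 g 64.2 j [-0.3  -0.1   2.02  0.05  1.03 -1.82]
shift cm [  7.54  39.18 -11.96] rot [ 0.002  0.201 -0.001]
```

send_rows(steps=[{"translation": [-0.2,0,-1],"delta_rot": [0,0,0],"jaw": 4.5},{"translation": [-0.5,0,-2.5],"delta_rot": [0,0,0],"jaw": 4.5},{"translation": [-1,0,-5],"delta_rot": [0,0,0],"jaw": 4.5},{"translation": [-1.6,0,-8],"delta_rot": [0,0.05,0],"jaw": 4.5},{"translation": [-2,3,-10],"delta_rot": [0,0.1,0],"jaw": 4.5},{"translation": [-1,7,-10.5],"delta_rot": [0,0.15,0],"jaw": 4.5},{"translation": [0,11,-10.8],"delta_rot": [0,0.2,0],"jaw": 4.5},{"translation": [1,15,-11],"delta_rot": [0,0.2,0],"jaw": 4.5}])

```text
time: 6.05
tool_pos: [0.5372, 0.0742, 0.184]
tool_rot: [0.001, 0.038, 0.999, 0.001]
contact_force: [0.3, -1.3, -2.3]
gripper_width: 0.627
grasp_force: 63.7
```

```bash
python3 -c "
from h import *
plan([.489,.319,.12],-4.3,0)"
```

```text
t=6.0 pos [0.5372 0.0742 0.184 ] F [ 0.3 -1.3 -2.3] w 0.627 g 63.7 j [-0.   -0.12  1.84  0.    1.42 -1.5 ]
shift cm [ 6.68 24.03  6.43] rot [ 0.002  0.002 -0.001]
```

send_rows(steps=[{"translation": [1.5,4,0],"delta_rot": [0,0,0],"jaw": 4.5},{"translation": [3,8.5,0],"delta_rot": [0,0,0],"jaw": 4.5},{"translation": [4.5,13,0.5],"delta_rot": [0,0,0],"jaw": 4.5},{"translation": [6,17.5,2],"delta_rot": [0,0,0],"jaw": 4.5},{"translation": [6.7,21,4],"delta_rot": [0,0,0],"jaw": 4.5},{"translation": [6.7,24,6.4],"delta_rot": [0,0,0],"jaw": 4.5},{"translation": [6.7,24,6.4],"delta_rot": [0,0,0],"jaw": 4.5},{"translation": [6.7,24,6.4],"delta_rot": [0,0,0],"jaw": 4.5}])

```text
time: 6.85
tool_pos: [0.4871, 0.3176, 0.1185]
tool_rot: [-0.0, 0.037, 0.999, 0.0]
contact_force: [-0.2, 0.3, -1.8]
gripper_width: 0.626
grasp_force: 64.2
```

Run:
```python
from h import *
from plant import *
plan([.489,.319,.007],-4.3,0)
s=grab_frame("scene");P=cloud(s);im=s["pixels"].astype(int)
# board end face / top: pale pixels above table
b=(P[...,2]>.10)&(P[...,2]<.2)&(abs(P[...,1]-.319)<.06)&(P[...,0]>.38)&(im[...,2]>140)&(im[...,2]-im[...,0]<75)
Q=P[b];print(b.sum(),Q.min(0),Q.max(0))
for x in np.arange(.40,.6,.02):
    k=Q[abs(Q[:,0]-x)<.01]
    if len(k):print(round(x,2),len(k),k[:,2].min().round(4),k[:,2].max().round(4))
cv2.imwrite("pics/b1.png",cv2.resize(s["pixels"][100:260,290:450],(0,0),fx=3.5,fy=3.5))
```

```text
t=6.8 pos [0.4871 0.3176 0.1185] F [-0.2  0.3 -1.8] w 0.626 g 64.2 j [ 0.45  0.03  1.81  0.    1.3  -1.05]
shift cm [-0.18  0.14 11.15] rot [ 0.001 -0.     0.001]
461 [0.39561541 0.28651763 0.12575025] [0.57690127 0.35126352 0.18584074]
0.4 34 0.1448 0.1484
0.42 45 0.1447 0.1485
0.44 56 0.1446 0.1493
0.46 56 0.1447 0.1494
0.48 14 0.1461 0.1685
0.5 21 0.1419 0.1858
0.52 61 0.1448 0.149
0.54 66 0.1439 0.1486
0.56 76 0.1258 0.1486
0.58 32 0.1285 0.1482
```

View pics/b1.png

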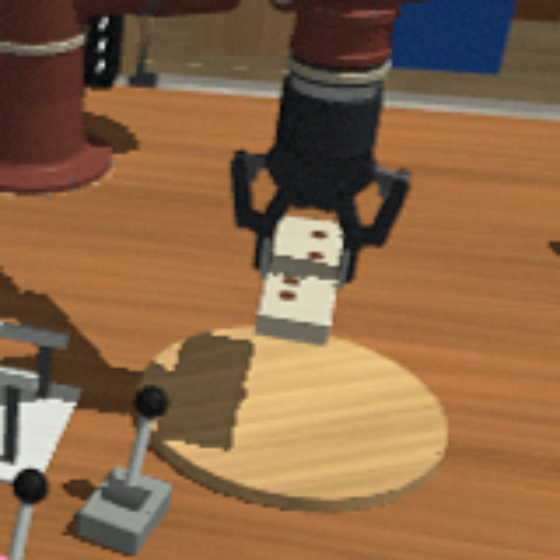

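The board hangs level above the turntable, with its top at about 0.147 m. I'll lower it 11.1 cm.

send_rows(steps=[{"translation": [-0.2,0.1,3],"delta_rot": [0,0,0],"jaw": 4.5},{"translation": [-0.2,0.1,6],"delta_rot": [0,0,0],"jaw": 4.5},{"translation": [-0.2,0.1,8],"delta_rot": [0,0,0],"jaw": 4.5},{"translation": [-0.2,0.1,9.5],"delta_rot": [0,0,0],"jaw": 4.5},{"translation": [-0.2,0.1,10.3],"delta_rot": [0,0,0],"jaw": 4.5},{"translation": [-0.2,0.1,10.7],"delta_rot": [0,0,0],"jaw": 4.5},{"translation": [-0.2,0.1,10.9],"delta_rot": [0,0,0],"jaw": 4.5},{"translation": [-0.2,0.1,11],"delta_rot": [0,0,0],"jaw": 4.5}])

```text
time: 7.7
tool_pos: [0.4905, 0.3189, 0.0099]
tool_rot: [0.001, 0.038, 0.999, 0.001]
contact_force: [-0.0, 0.5, -1.5]
gripper_width: 0.625
grasp_force: 64.2
```

send_rows(steps=[{"translation": [0,0,0.1],"delta_rot": [0,0,0],"jaw": 4.5},{"translation": [0,0,0.1],"delta_rot": [0,0,0],"jaw": 4.5},{"translation": [0,0,0.1],"delta_rot": [0,0,0],"jaw": 7},{"translation": [0,0,0.1],"delta_rot": [0,0,0],"jaw": 7},{"translation": [0,0,0.1],"delta_rot": [0,0,0],"jaw": 7},{"translation": [0,0,-1],"delta_rot": [0,0,0],"jaw": 7},{"translation": [0,0,-5],"delta_rot": [0,0,0],"jaw": 7},{"translation": [0,0,-10],"delta_rot": [0,0,0],"jaw": 7}])

```text
time: 8.5
tool_pos: [0.4877, 0.3174, 0.1079]
tool_rot: [-0.002, 0.038, 0.999, -0.0]
contact_force: [0.9, 0.5, 0.0]
gripper_width: 0.819
grasp_force: 0.0
```

Run:
```python
from h import *
from plant import *
s=grab_frame("scene");P=cloud(s)
b=(P[...,2]>.03)&(P[...,2]<.04)&(abs(P[...,1]-.319)<.08)&(abs(P[...,0]-.489)<.13)
Q=P[b];print(b.sum(),cv2.minAreaRect((Q[:,:2]*1000).astype(np.float32)),Q[:,2].min(),Q[:,2].max())
plan([.4,-.05,.25],-4.3,0)
```

```text
627 ((488.50311279296875, 320.4151611328125), (54.60785675048828, 182.7866973876953), 85.62336730957031) 0.030030717020193887 0.03836199161552012
t=8.6 pos [0.4941 0.3206 0.1203] F [3.6 3.  5.7] w 0.819 g 0.0 j [ 0.45  0.04  1.8   0.    1.29 -1.05]
shift cm [  6.44 -37.55 -13.37] rot [ 0.009  0.012 -0.   ]
```

send_rows(steps=[{"translation": [0,0,-5],"delta_rot": [0,0,0],"jaw": 4},{"translation": [0,-4,-8],"delta_rot": [0,0,0],"jaw": 4},{"translation": [0.3,-9,-8],"delta_rot": [0,0,0],"jaw": 4},{"translation": [0.6,-14,-8],"delta_rot": [0,0,0],"jaw": 4},{"translation": [1,-19,-8],"delta_rot": [0,0,0],"jaw": 4},{"translation": [1.3,-24,-8],"delta_rot": [0,0,0],"jaw": 4},{"translation": [1.6,-29,-8],"delta_rot": [0,0,0],"jaw": 4},{"translation": [1.8,-33.5,-8],"delta_rot": [0,0,0],"jaw": 4}])

```text
time: 9.35
tool_pos: [0.446, -0.0165, 0.1893]
tool_rot: [0.001, 0.038, 0.999, 0.001]
contact_force: [0.7, 0.1, -0.3]
gripper_width: 0.468
grasp_force: 0.0
```

```bash
python3 -c "
from h import *
plan([.472,-.220,.12],-4.1,0)"
```

```text
t=9.3 pos [ 0.446  -0.0165  0.1893] F [ 0.7  0.1 -0.3] w 0.468 g 0.0 j [-0.21 -0.38  2.05  0.    1.47 -1.7 ]
shift cm [ -4.11 -20.11   6.91] rot [ 0.002  0.003 -0.004]
```

send_rows(steps=[{"translation": [-0.8,-4.5,0],"delta_rot": [0,0,0],"jaw": 4},{"translation": [-1.7,-9,0],"delta_rot": [0,0,0],"jaw": 4},{"translation": [-2.5,-13.5,0],"delta_rot": [0,0,0],"jaw": 4},{"translation": [-3.3,-17,2],"delta_rot": [0,0,0],"jaw": 4},{"translation": [-4.1,-20.1,4.5],"delta_rot": [0,0,0],"jaw": 4},{"translation": [-4.1,-20.1,6.9],"delta_rot": [0,0,0],"jaw": 4},{"translation": [-4.1,-20.1,6.9],"delta_rot": [0,0,0],"jaw": 4},{"translation": [-4.1,-20.1,6.9],"delta_rot": [0,0,0],"jaw": 4}])

```text
time: 10.15
tool_pos: [0.4722, -0.2177, 0.1193]
tool_rot: [0.0, 0.038, 0.999, 0.001]
contact_force: [-0.4, 0.4, 0.5]
gripper_width: 0.467
grasp_force: 0.0
```

Run:
```python
from h import *
from plant import *
s=grab_frame("scene");P=cloud(s);w=grab_frame("wrist")
p=np.array(state()["tool_pos"])
for n,f in(("scene",s),("wrist",w)):
    P=cloud(f);k=(abs(P[...,0]-p[0])<.025)&(abs(P[...,1]-p[1])<.045)&(P[...,2]>.06)&(P[...,2]<.2)
    Q=P[k];print(n,k.sum(),Q[:,2].min() if len(Q) else 0, np.percentile(Q[:,2],[1,5]) if len(Q) else 0)
    lo=Q[Q[:,2]<Q[:,2].min()+.015];print(lo.min(0),lo.max(0))
cv2.imwrite("pics/w2.png",w["pixels"])
plan([.472,-.220,.005],-4.1,0)
```

```text
scene 250 0.13363126650876123 [0.13557069 0.14031087]
[ 0.46261878 -0.24930807  0.13363127] [ 0.4863918  -0.18182364  0.14831646]
wrist 14332 0.1348694331056633 [0.14005986 0.14724843]
[ 0.45860838 -0.25061801  0.13486943] [ 0.4848847  -0.18354668  0.1498402 ]
t=10.2 pos [ 0.4732 -0.2179  0.1208] F [ 0.7  0.5 -0.6] w 0.469 g 0.0 j [-0.58 -0.12  1.95  0.    1.31 -2.07]
shift cm [ 0.14 -0.22 11.58] rot [ 0.001  0.003 -0.003]
```

View pics/w2.png

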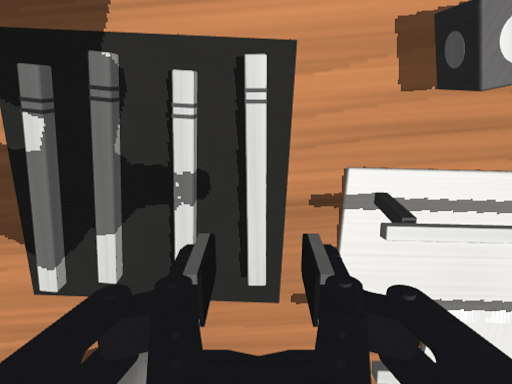

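The wrist view shows the first mandrel centred between the pads at u≈256. The tips measure 14 mm behind the reported TCP, so I'll descend about 12.2 cm.

send_rows(steps=[{"translation": [0.1,-0.15,4],"delta_rot": [0,0,0],"jaw": 4},{"translation": [0.1,-0.15,7],"delta_rot": [0,0,0],"jaw": 4},{"translation": [0.1,-0.15,9.5],"delta_rot": [0,0,0],"jaw": 4},{"translation": [0.1,-0.15,11],"delta_rot": [0,0,0],"jaw": 4},{"translation": [0.1,-0.15,11.8],"delta_rot": [0,0,0],"jaw": 4},{"translation": [0.1,-0.15,12.2],"delta_rot": [0,0,0],"jaw": 4},{"translation": [0.1,-0.15,12.2],"delta_rot": [0,0,0],"jaw": 4},{"translation": [0.1,-0.15,12.2],"delta_rot": [0,0,0],"jaw": 4}])

```text
time: 11.05
tool_pos: [0.4721, -0.2196, -0.002]
tool_rot: [0.001, 0.038, 0.999, 0.0]
contact_force: [0.7, -0.0, 0.0]
gripper_width: 0.471
grasp_force: 0.0
```

send_rows(steps=[{"translation": [0,0,0],"delta_rot": [0,0,0],"jaw": 3},{"translation": [0,0,0],"delta_rot": [0,0,0],"jaw": 2.4},{"translation": [0,0,0],"delta_rot": [0,0,0],"jaw": 2},{"translation": [0,0,0],"delta_rot": [0,0,0],"jaw": 1},{"translation": [0,0,0],"delta_rot": [0,0,0],"jaw": 1},{"translation": [0,0,0],"delta_rot": [0,0,0],"jaw": 1},{"translation": [0,0,0],"delta_rot": [0,0,0],"jaw": 1},{"translation": [0,0,0],"delta_rot": [0,0,0],"jaw": 1}])

```text
time: 11.85
tool_pos: [0.4714, -0.2195, -0.0027]
tool_rot: [0.0, 0.038, 0.999, 0.001]
contact_force: [-2.0, -0.5, 4.9]
gripper_width: 0.161
grasp_force: 60.9
```

```bash
cat >> h.py <<'E'
C=np.array([.5602,-.008,.0853]);yr=np.array([.1028,.9947,0]);RY=-5.9
nrm=np.array([-.1977,.0204,.980])
E
python3 -c "
from h import *
plan(C+.09*yr+[0,0,.1],RY,.2)"
```

```text
t=11.8 pos [ 0.4714 -0.2195 -0.0027] F [-2.  -0.5  4.9] w 0.161 g 60.9 j [-0.58  0.06  2.01  0.    1.07 -2.08]
shift cm [ -7.53  30.78 -18.75] rot [ 0.004 -0.199  0.027]
```

send_rows(steps=[{"translation": [0,0,-2],"delta_rot": [0,0,0],"jaw": 1},{"translation": [0,0,-6],"delta_rot": [0,0,0],"jaw": 1},{"translation": [0,0,-11],"delta_rot": [0,0,0],"jaw": 1},{"translation": [0,0,-16],"delta_rot": [0,0,0],"jaw": 1},{"translation": [-1,4,-18.7],"delta_rot": [0,-0.05,0.01],"jaw": 1},{"translation": [-2,8.5,-18.7],"delta_rot": [0,-0.1,0.015],"jaw": 1},{"translation": [-3,13,-18.7],"delta_rot": [0,-0.15,0.02],"jaw": 1},{"translation": [-4,17.5,-18.7],"delta_rot": [0.004,-0.2,0.027],"jaw": 1}])

```text
time: 12.65
tool_pos: [0.5233, -0.0461, 0.1824]
tool_rot: [0.1, 0.052, 0.994, -0.004]
contact_force: [1.0, 0.4, -4.6]
gripper_width: 0.164
grasp_force: 59.9
```

```bash
python3 -c "
from h import *
plan(C+.09*yr+[0,0,.06],RY,.2)"
```

```text
t=12.7 pos [ 0.5233 -0.0461  0.1824] F [ 1.   0.4 -4.6] w 0.164 g 59.9 j [-0.25 -0.31  2.01  0.03  1.24 -1.72]
shift cm [-2.46 13.17  4.31] rot [ 0.002 -0.    -0.001]
```

send_rows(steps=[{"translation": [-0.8,4.4,0],"delta_rot": [0,0,0],"jaw": 1},{"translation": [-1.6,8.8,0],"delta_rot": [0,0,0],"jaw": 1},{"translation": [-2.5,13.2,1],"delta_rot": [0,0,0],"jaw": 1},{"translation": [-2.5,13.2,2.5],"delta_rot": [0,0,0],"jaw": 1},{"translation": [-2.5,13.2,4.3],"delta_rot": [0,0,0],"jaw": 1},{"translation": [-2.5,13.2,4.3],"delta_rot": [0,0,0],"jaw": 1},{"translation": [-2.5,13.2,4.3],"delta_rot": [0,0,0],"jaw": 1},{"translation": [-2.5,13.2,4.3],"delta_rot": [0,0,0],"jaw": 1}])

```text
time: 13.45
tool_pos: [0.5706, 0.0795, 0.1474]
tool_rot: [0.1, 0.052, 0.994, -0.005]
contact_force: [-0.1, 0.0, -3.2]
gripper_width: 0.162
grasp_force: 60.3
```

Run:
```python
from h import *
from plant import *
plan(C+.09*yr-.0045*nrm,RY,.2)
s=grab_frame("scene");P=cloud(s)
# mandrel depth: points along bed x,y=+90
xr=np.array([.9947,-.1028,0])
p=np.array(state()["tool_pos"]);D=P-p
a=D@xr;b=D@yr;k=(abs(b)<.012)&(abs(a)<.11)&(abs(a)>.02)&(P[...,2]>.12)&(P[...,2]<.2)
for x in np.arange(-.1,.11,.02):
    j=k&(abs(a-x)<.01)
    if j.sum(): print(round(x,2),j.sum(),(P[j][:,2].max()-p[2]).round(4),b[j].mean().round(4))
print(a[k].min(),a[k].max())
```

```text
t=13.4 pos [0.5706 0.0795 0.1474] F [-0.1  0.  -3.2] w 0.162 g 60.3 j [ 0.02 -0.14  1.93 -0.03  1.15 -1.44]
shift cm [1.37 0.19 6.51] rot [ 0.001  0.001 -0.001]
-0.1 5 0.0042 0.0071
-0.08 9 0.0051 0.0089
-0.06 5 0.0081 0.0094
-0.04 2 0.0159 -0.0033
-0.02 4 0.0453 -0.0043
0.02 11 0.0276 0.0044
0.04 23 0.0316 0.0042
0.06 26 0.0354 0.0051
0.08 28 0.0408 0.005
0.1 29 0.0394 0.0021
-0.09281811978532349 0.09467231961126678
```

send_rows(steps=[{"translation": [0.4,0.2,2],"delta_rot": [0,0,0],"jaw": 1},{"translation": [0.8,0.2,3.8],"delta_rot": [0,0,0],"jaw": 1},{"translation": [1.1,0.2,5],"delta_rot": [0,0,0],"jaw": 1},{"translation": [1.2,0.2,5.8],"delta_rot": [0,0,0],"jaw": 1},{"translation": [1.4,0.2,6.2],"delta_rot": [0,0,0],"jaw": 1},{"translation": [1.4,0.2,6.4],"delta_rot": [0,0,0],"jaw": 1},{"translation": [1.4,0.2,6.5],"delta_rot": [0,0,0],"jaw": 1},{"translation": [1.4,0.2,6.5],"delta_rot": [0,0,0],"jaw": 1}])

```text
time: 14.3
tool_pos: [0.5705, 0.0821, 0.0812]
tool_rot: [0.1, 0.051, 0.994, -0.005]
contact_force: [0.3, -0.1, -3.6]
gripper_width: 0.163
grasp_force: 60.3
```

```bash
python3 -c "
from h import *
plan(C+.09*yr-.0057*nrm,RY,.2)"
```

```text
t=14.3 pos [0.5705 0.0821 0.0812] F [ 0.3 -0.1 -3.6] w 0.163 g 60.3 j [ 0.03 -0.06  1.98 -0.03  1.03 -1.43]
shift cm [ 0.01 -0.07  0.15] rot [0.001 0.001 0.   ]
```

send_rows(steps=[{"translation": [0,0,0.05],"delta_rot": [0,0,0],"jaw": 1},{"translation": [0,0,0.1],"delta_rot": [0,0,0],"jaw": 1},{"translation": [0,0,0.15],"delta_rot": [0,0,0],"jaw": 1},{"translation": [0,0,0.15],"delta_rot": [0,0,0],"jaw": 1},{"translation": [0,0,0.15],"delta_rot": [0,0,0],"jaw": 1},{"translation": [0,0,0.15],"delta_rot": [0,0,0],"jaw": 1},{"translation": [0,0,0.15],"delta_rot": [0,0,0],"jaw": 1},{"translation": [0,0,0.15],"delta_rot": [0,0,0],"jaw": 1}])

```text
time: 15.1
tool_pos: [0.5704, 0.0821, 0.0795]
tool_rot: [0.1, 0.051, 0.994, -0.005]
contact_force: [-1.7, -1.0, 0.7]
gripper_width: 0.164
grasp_force: 60.9
```

send_rows(steps=[{"translation": [0,0,0],"delta_rot": [0,0,0],"jaw": 2.2},{"translation": [0,0,0],"delta_rot": [0,0,0],"jaw": 3.5},{"translation": [0,0,0],"delta_rot": [0,0,0],"jaw": 4},{"translation": [0,0,0],"delta_rot": [0,0,0],"jaw": 4},{"translation": [0,0,-1],"delta_rot": [0,0,0],"jaw": 4},{"translation": [0,0,-3],"delta_rot": [0,0,0],"jaw": 4},{"translation": [0,0,-7],"delta_rot": [0,0,0],"jaw": 4},{"translation": [0,0,-11],"delta_rot": [0,0,0],"jaw": 4}])

```text
time: 15.9
tool_pos: [0.5476, 0.0842, 0.1879]
tool_rot: [0.099, 0.051, 0.994, -0.005]
contact_force: [1.8, -0.3, -1.0]
gripper_width: 0.465
grasp_force: 0.0
```

```bash
cat >> h.py <<'E'
xr=np.array([.9947,-.1028,0])
def rackcheck():
    "tops on the rack, in rack axes (mm) from the bed origin"
    from plant import grab_frame
    for n in("scene","top"):
        P=cloud(grab_frame(n));D=P-C;a=D@xr;b=D@yr
        h=D@nrm;k=(abs(a)<.11)&(abs(b)<.135)&(h>.011)&(h<.024)
        for c in cv2.findContours(k.astype(np.uint8),0,1)[0]:
            m=np.zeros(k.shape,np.uint8);cv2.drawContours(m,[c],-1,1,-1);m=(m>0)&k
            if m.sum()>15:
                r=cv2.minAreaRect(np.c_[a[m],b[m]].astype(np.float32)*1000);print(n,m.sum(),np.round(r[0],1),np.round(r[1],1),round(r[2],1),"h",h[m].mean().round(4))
E
python3 -c "
from h import *
rackcheck()
plan([.478,-.279,.12],-7.7,0)"
```

```text
scene 156 [-0.  92.8] [188.8  16.6] 0.3 h 0.015
top 200 [39.9 89.8] [102.8  16.1] 0.3 h 0.0165
t=16.0 pos [0.552  0.0846 0.1958] F [ 0.8 -0.2  0.8] w 0.471 g 0.0 j [ 0.03 -0.24  1.93 -0.03  1.23 -1.43]
shift cm [  5.15 -36.94   6.54] rot [0.006 0.214 0.032]
```

send_rows(steps=[{"translation": [0.5,-4.7,0],"delta_rot": [0,0.03,0],"jaw": 4},{"translation": [1,-9.4,0],"delta_rot": [0.002,0.06,0.01],"jaw": 4},{"translation": [1.4,-14.1,0],"delta_rot": [0.003,0.09,0.015],"jaw": 4},{"translation": [1.9,-18.8,0],"delta_rot": [0.004,0.12,0.02],"jaw": 4},{"translation": [2.4,-23.5,-0.2],"delta_rot": [0.005,0.15,0.025],"jaw": 4},{"translation": [2.8,-28.2,-0.3],"delta_rot": [0.006,0.18,0.03],"jaw": 4},{"translation": [3.3,-32.8,-0.3],"delta_rot": [0.006,0.214,0.032],"jaw": 4},{"translation": [3.7,-36.9,-0.3],"delta_rot": [0.006,0.214,0.032],"jaw": 4}])

```text
time: 16.8
tool_pos: [0.4737, -0.2813, 0.1825]
tool_rot: [-0.007, 0.068, 0.998, -0.001]
contact_force: [0.7, -0.4, -0.0]
gripper_width: 0.471
grasp_force: 0.0
```

```bash
cat >> h.py <<'E'
def mats():
    from plant import grab_frame
    f=grab_frame("scene");P=cloud(f);im=f["pixels"]
    c=np.array([.469,-.3106]);k=(P[...,2]>.012)&(P[...,2]<.026)&(abs(P[...,0]-c[0])<.13)&(abs(P[...,1]-c[1])<.12)
    for q in cv2.findContours(k.astype(np.uint8),0,1)[0]:
        m=np.zeros(k.shape,np.uint8);cv2.drawContours(m,[q],-1,1,-1);m=(m>0)&k
        if m.sum()>40:
            (x,y),(w,h),a=cv2.minAreaRect(P[m][:,:2].astype(np.float32)*1000)
            if w<h:w,h,a=h,w,a+90
            print("mat",m.sum(),round(x,1),round(y,1),round(w),round(h),round((a+90)%180-90,1))
E
python3 -c "
from h import *
mats()
plan([.478,-.279,-.0025],-7.7,0)"
```

```text
mat 180 479.3 -275.4 195 21 -7.7
mat 175 465.1 -337.7 190 20 -9.7
mat 166 469.0 -390.5 188 20 -10.3
t=16.9 pos [ 0.4722 -0.2863  0.1823] F [-2.4 -3.7  0.5] w 0.467 g 0.0 j [-0.67 -0.09  1.81 -0.01  1.42 -2.1 ]
shift cm [-0.73  0.94 18.47] rot [-0.007 -0.014 -0.005]
```

send_rows(steps=[{"translation": [-0.3,0.3,3],"delta_rot": [0,0,0],"jaw": 4},{"translation": [-0.5,0.5,7],"delta_rot": [0,0,0],"jaw": 4},{"translation": [-0.5,0.5,10],"delta_rot": [0,0,0],"jaw": 4},{"translation": [-0.5,0.5,12],"delta_rot": [0,0,0],"jaw": 4},{"translation": [-0.5,0.5,13],"delta_rot": [0,0,0],"jaw": 4},{"translation": [-0.5,0.5,13],"delta_rot": [0,0,0],"jaw": 4},{"translation": [-0.5,0.5,13],"delta_rot": [0,0,0],"jaw": 4},{"translation": [-0.5,0.5,13],"delta_rot": [0,0,0],"jaw": 4}])

```text
time: 17.65
tool_pos: [0.479, -0.2756, 0.054]
tool_rot: [-0.006, 0.067, 0.998, -0.002]
contact_force: [-1.4, 0.4, -0.7]
gripper_width: 0.472
grasp_force: 0.0
```

```bash
python3 -c "
from h import *
plan([.478,-.278,-.0025],-7.7,0)"
```

```text
t=17.6 pos [ 0.479  -0.2756  0.054 ] F [-1.4  0.4 -0.7] w 0.472 g 0.0 j [-0.65  0.05  1.91 -0.01  1.19 -2.08]
shift cm [ 0.   -0.23  5.65] rot [-0.004 -0.011 -0.001]
```

send_rows(steps=[{"translation": [0,-0.2,2],"delta_rot": [-0.004,-0.011,0],"jaw": 4},{"translation": [0,-0.2,4],"delta_rot": [-0.004,-0.011,0],"jaw": 4},{"translation": [0,-0.2,5.2],"delta_rot": [-0.004,-0.011,0],"jaw": 4},{"translation": [0,-0.2,5.65],"delta_rot": [-0.004,-0.011,0],"jaw": 4},{"translation": [0,-0.2,5.65],"delta_rot": [-0.004,-0.011,0],"jaw": 4},{"translation": [0,-0.2,5.65],"delta_rot": [-0.004,-0.011,0],"jaw": 3},{"translation": [0,-0.2,5.65],"delta_rot": [-0.004,-0.011,0],"jaw": 2.4},{"translation": [0,-0.2,5.65],"delta_rot": [-0.004,-0.011,0],"jaw": 2}])

```text
time: 18.45
tool_pos: [0.4774, -0.2772, -0.0035]
tool_rot: [-0.001, 0.067, 0.998, 0.001]
contact_force: [-0.5, -0.7, -0.8]
gripper_width: 0.239
grasp_force: 0.0
```

send_rows(steps=[{"translation": [0,0,0],"delta_rot": [0,0,0],"jaw": 1},{"translation": [0,0,0],"delta_rot": [0,0,0],"jaw": 1},{"translation": [0,0,0],"delta_rot": [0,0,0],"jaw": 1},{"translation": [0,0,0],"delta_rot": [0,0,0],"jaw": 1},{"translation": [0,0,-1],"delta_rot": [0,0,0],"jaw": 1},{"translation": [0,0,-4],"delta_rot": [0,0,0],"jaw": 1},{"translation": [0,0,-9],"delta_rot": [0,0,0],"jaw": 1},{"translation": [0,0,-14],"delta_rot": [0,0,0],"jaw": 1}])

```text
time: 19.25
tool_pos: [0.4754, -0.2755, 0.1349]
tool_rot: [-0.003, 0.067, 0.998, 0.003]
contact_force: [1.5, -1.4, -2.6]
gripper_width: 0.165
grasp_force: 60.1
```

```bash
python3 -c "
from h import *
plan(C+.03*yr+[0,0,.1],RY,.2)"
```

```text
t=19.2 pos [ 0.4754 -0.2755  0.1349] F [ 1.5 -1.4 -2.6] w 0.165 g 60.1 j [-0.66 -0.05  1.86  0.    1.34 -2.1 ]
shift cm [-4.67 30.67 -4.93] rot [ 0.002 -0.207 -0.032]
```

send_rows(steps=[{"translation": [0,1,-3.5],"delta_rot": [0,-0.03,0],"jaw": 1},{"translation": [-0.7,5,-5],"delta_rot": [0,-0.06,-0.01],"jaw": 1},{"translation": [-1.3,9.5,-5],"delta_rot": [0,-0.09,-0.01],"jaw": 1},{"translation": [-2,14,-5],"delta_rot": [0,-0.12,-0.02],"jaw": 1},{"translation": [-2.8,18.5,-5],"delta_rot": [0,-0.15,-0.02],"jaw": 1},{"translation": [-3.4,23,-5],"delta_rot": [0,-0.18,-0.03],"jaw": 1},{"translation": [-4.1,27,-5],"delta_rot": [0.002,-0.207,-0.032],"jaw": 1},{"translation": [-4.7,30.7,-5],"delta_rot": [0.002,-0.207,-0.032],"jaw": 1}])

```text
time: 20.05
tool_pos: [0.5634, 0.0231, 0.1844]
tool_rot: [0.1, 0.051, 0.994, -0.007]
contact_force: [0.8, 0.3, -4.2]
gripper_width: 0.168
grasp_force: 60.2
```

```bash
python3 -c "
from h import *
plan(C+.03*yr+[0,0,.03],RY,.2)"
```

```text
t=20.1 pos [0.5634 0.0231 0.1844] F [ 0.8  0.3 -4.2] w 0.168 g 60.2 j [-0.09 -0.21  1.93 -0.01  1.22 -1.55]
shift cm [ 1.38 -0.1   6.77] rot [-0.003  0.002  0.001]
```

send_rows(steps=[{"translation": [0.4,-0.1,2],"delta_rot": [0,0,0],"jaw": 1},{"translation": [0.8,-0.1,4],"delta_rot": [0,0,0],"jaw": 1},{"translation": [1.2,-0.1,5.7],"delta_rot": [0,0,0],"jaw": 1},{"translation": [1.4,-0.1,6.8],"delta_rot": [0,0,0],"jaw": 1},{"translation": [1.4,-0.1,6.8],"delta_rot": [0,0,0],"jaw": 1},{"translation": [1.4,-0.1,6.8],"delta_rot": [0,0,0],"jaw": 1},{"translation": [1.4,-0.1,6.8],"delta_rot": [0,0,0],"jaw": 1},{"translation": [1.4,-0.1,6.8],"delta_rot": [0,0,0],"jaw": 1}])

```text
time: 20.85
tool_pos: [0.5659, 0.0193, 0.1181]
tool_rot: [0.103, 0.051, 0.993, -0.007]
contact_force: [-0.6, 0.5, -3.2]
gripper_width: 0.162
grasp_force: 60.3
```

```bash
python3 -c "
from h import *
plan(C+.03*yr-.0065*nrm,RY,.2)"
```

```text
t=20.9 pos [0.5659 0.0193 0.1181] F [-0.6  0.5 -3.2] w 0.162 g 60.3 j [-0.09 -0.14  1.98 -0.01  1.09 -1.56]
shift cm [0.96 0.24 3.8 ] rot [-0.003  0.007  0.   ]
```

send_rows(steps=[{"translation": [0.5,0.2,1.5],"delta_rot": [0,0.006,0],"jaw": 1},{"translation": [0.9,0.2,2.6],"delta_rot": [0,0.006,0],"jaw": 1},{"translation": [0.95,0.2,3.2],"delta_rot": [0,0.006,0],"jaw": 1},{"translation": [0.95,0.2,3.5],"delta_rot": [0,0.006,0],"jaw": 1},{"translation": [0.95,0.2,3.65],"delta_rot": [0,0.006,0],"jaw": 1},{"translation": [0.95,0.2,3.75],"delta_rot": [0,0.006,0],"jaw": 1},{"translation": [0.95,0.2,3.8],"delta_rot": [0,0.006,0],"jaw": 1},{"translation": [0.95,0.2,3.8],"delta_rot": [0,0.006,0],"jaw": 1}])

```text
time: 21.65
tool_pos: [0.5621, 0.0217, 0.0784]
tool_rot: [0.096, 0.051, 0.994, -0.007]
contact_force: [-14.2, 0.6, 9.5]
gripper_width: 0.163
grasp_force: 62.3
```

send_rows(steps=[{"translation": [-0.1,0,-0.1],"delta_rot": [0,-0.003,0],"jaw": 1},{"translation": [-0.1,0,-0.1],"delta_rot": [0,-0.003,0],"jaw": 1},{"translation": [-0.1,0,-0.1],"delta_rot": [0,-0.003,0],"jaw": 1},{"translation": [-0.1,0,-0.1],"delta_rot": [0,-0.003,0],"jaw": 1},{"translation": [-0.1,0,-0.1],"delta_rot": [0,-0.003,0],"jaw": 1},{"translation": [-0.1,0,-0.1],"delta_rot": [0,-0.003,0],"jaw": 1},{"translation": [-0.1,0,-0.1],"delta_rot": [0,-0.003,0],"jaw": 1},{"translation": [-0.1,0,-0.1],"delta_rot": [0,-0.003,0],"jaw": 1}])

```text
time: 22.45
tool_pos: [0.565, 0.0213, 0.0791]
tool_rot: [0.101, 0.051, 0.994, -0.007]
contact_force: [1.6, 0.6, -0.6]
gripper_width: 0.165
grasp_force: 60.6
```

Nearly force-free, so I'll release.

send_rows(steps=[{"translation": [0,0,0],"delta_rot": [0,0,0],"jaw": 2.2},{"translation": [0,0,0],"delta_rot": [0,0,0],"jaw": 3.5},{"translation": [0,0,0],"delta_rot": [0,0,0],"jaw": 4},{"translation": [0,0,0],"delta_rot": [0,0,0],"jaw": 4},{"translation": [0,0,-1],"delta_rot": [0,0,0],"jaw": 4},{"translation": [0,0,-4],"delta_rot": [0,0,0],"jaw": 4},{"translation": [0,0,-8],"delta_rot": [0,0,0],"jaw": 4},{"translation": [0,0,-11],"delta_rot": [0,0,0],"jaw": 4}])

```text
time: 23.25
tool_pos: [0.5428, 0.024, 0.1896]
tool_rot: [0.102, 0.051, 0.993, -0.007]
contact_force: [0.6, 0.1, 1.0]
gripper_width: 0.469
grasp_force: 0.0
```

```bash
python3 -c "
from h import *
rackcheck()
plan([.4625,-.340,.19],-10,0)"
```

```text
scene 150 [-2.1 92.8] [ 17.  191.3] 89.7 h 0.0151
scene 149 [ 1.2 32.2] [ 17.6 187.8] 89.5 h 0.0149
top 194 [41.1 28.8] [102.   15.9] 0.1 h 0.0165
top 214 [36.1 89.9] [ 16.3 110.7] 90.0 h 0.0161
t=23.4 pos [0.5455 0.0239 0.1939] F [1.4 1.1 0.3] w 0.468 g 0.0 j [-0.09 -0.27  1.96 -0.01  1.24 -1.56]
shift cm [  4.51 -37.05  -0.46] rot [0.004 0.213 0.071]
```

send_rows(steps=[{"translation": [0.6,-4.7,0],"delta_rot": [0,0.03,0.01],"jaw": 4},{"translation": [1.1,-9.4,0],"delta_rot": [0,0.06,0.02],"jaw": 4},{"translation": [1.7,-14.1,0],"delta_rot": [0,0.09,0.03],"jaw": 4},{"translation": [2.3,-18.8,-0.2],"delta_rot": [0,0.12,0.04],"jaw": 4},{"translation": [2.8,-23.5,-0.3],"delta_rot": [0.002,0.15,0.05],"jaw": 4},{"translation": [3.4,-28.2,-0.4],"delta_rot": [0.003,0.18,0.06],"jaw": 4},{"translation": [4,-32.8,-0.5],"delta_rot": [0.004,0.213,0.071],"jaw": 4},{"translation": [4.5,-37,-0.5],"delta_rot": [0.004,0.213,0.071],"jaw": 4}])

```text
time: 24.15
tool_pos: [0.459, -0.3414, 0.1833]
tool_rot: [-0.006, 0.087, 0.996, 0.0]
contact_force: [0.3, 0.7, -0.4]
gripper_width: 0.474
grasp_force: 0.0
```

send_rows(steps=[{"translation": [0,0,3],"delta_rot": [0,0,0],"jaw": 4},{"translation": [0,0,7],"delta_rot": [0,0,0],"jaw": 4},{"translation": [0,0,11],"delta_rot": [0,0,0],"jaw": 4},{"translation": [0,0,13],"delta_rot": [0,0,0],"jaw": 4},{"translation": [0,0,13],"delta_rot": [0,0,0],"jaw": 4},{"translation": [0,0,13],"delta_rot": [0,0,0],"jaw": 4},{"translation": [0,0,13],"delta_rot": [0,0,0],"jaw": 4},{"translation": [0,0,13],"delta_rot": [0,0,0],"jaw": 4}])

```text
time: 24.95
tool_pos: [0.4593, -0.3403, 0.0559]
tool_rot: [-0.004, 0.087, 0.996, -0.001]
contact_force: [-0.1, 0.6, -0.4]
gripper_width: 0.47
grasp_force: 0.0
```

```bash
python3 -c "
from h import *
plan([.462,-.3395,-.0025],-10,0)"
```

```text
t=24.9 pos [ 0.4593 -0.3403  0.0559] F [-0.1  0.6 -0.4] w 0.470 g 0.0 j [-0.76  0.09  1.86 -0.01  1.2  -2.16]
shift cm [-0.3   0.14  5.84] rot [-0.003 -0.008  0.   ]
```

send_rows(steps=[{"translation": [-0.3,0.1,2],"delta_rot": [-0.003,-0.008,0],"jaw": 4},{"translation": [-0.3,0.1,4],"delta_rot": [-0.003,-0.008,0],"jaw": 4},{"translation": [-0.3,0.1,5.4],"delta_rot": [-0.003,-0.008,0],"jaw": 4},{"translation": [-0.3,0.1,5.8],"delta_rot": [-0.003,-0.008,0],"jaw": 4},{"translation": [-0.3,0.1,5.8],"delta_rot": [-0.003,-0.008,0],"jaw": 4},{"translation": [-0.3,0.1,5.8],"delta_rot": [-0.003,-0.008,0],"jaw": 3},{"translation": [-0.3,0.1,5.8],"delta_rot": [-0.003,-0.008,0],"jaw": 2.4},{"translation": [-0.3,0.1,5.8],"delta_rot": [-0.003,-0.008,0],"jaw": 2}])

```text
time: 25.75
tool_pos: [0.4611, -0.3391, -0.0035]
tool_rot: [-0.001, 0.087, 0.996, 0.001]
contact_force: [0.7, -0.1, 0.2]
gripper_width: 0.233
grasp_force: 0.0
```

send_rows(steps=[{"translation": [0,0,0],"delta_rot": [0,0,0],"jaw": 1},{"translation": [0,0,0],"delta_rot": [0,0,0],"jaw": 1},{"translation": [0,0,0],"delta_rot": [0,0,0],"jaw": 1},{"translation": [0,0,0],"delta_rot": [0,0,0],"jaw": 1},{"translation": [0,0,-1],"delta_rot": [0,0,0],"jaw": 1},{"translation": [0,0,-5],"delta_rot": [0,0,0],"jaw": 1},{"translation": [0,0,-10],"delta_rot": [0,0,0],"jaw": 1},{"translation": [0,0,-15],"delta_rot": [0,0,0],"jaw": 1}])

```text
time: 26.55
tool_pos: [0.4597, -0.3377, 0.1454]
tool_rot: [-0.003, 0.087, 0.996, 0.003]
contact_force: [0.4, -0.9, -3.4]
gripper_width: 0.163
grasp_force: 59.9
```

```bash
python3 -c "
from h import *
plan(C-.03*yr+[0,0,.1],RY,.2)"
```

```text
t=26.6 pos [ 0.4597 -0.3377  0.1454] F [ 0.4 -0.9 -3.4] w 0.163 g 59.9 j [-0.76 -0.01  1.81  0.    1.36 -2.16]
shift cm [-4.36 31.24 -3.87] rot [-0.002 -0.207 -0.072]
```

send_rows(steps=[{"translation": [0,2,-3],"delta_rot": [0,-0.03,-0.01],"jaw": 1},{"translation": [-0.8,6,-4],"delta_rot": [0,-0.06,-0.02],"jaw": 1},{"translation": [-1.4,10.5,-4],"delta_rot": [0,-0.09,-0.03],"jaw": 1},{"translation": [-2.1,15,-4],"delta_rot": [0,-0.12,-0.04],"jaw": 1},{"translation": [-2.7,19.5,-4],"delta_rot": [0,-0.15,-0.05],"jaw": 1},{"translation": [-3.4,24,-4],"delta_rot": [-0.001,-0.18,-0.06],"jaw": 1},{"translation": [-4,28,-4],"delta_rot": [-0.002,-0.207,-0.072],"jaw": 1},{"translation": [-4.4,31.2,-4],"delta_rot": [-0.002,-0.207,-0.072],"jaw": 1}])

```text
time: 27.35
tool_pos: [0.5572, -0.0368, 0.1846]
tool_rot: [0.1, 0.05, 0.994, -0.006]
contact_force: [-0.7, -1.0, -4.1]
gripper_width: 0.162
grasp_force: 59.9
```

send_rows(steps=[{"translation": [0.4,0,2],"delta_rot": [0,0,0],"jaw": 1},{"translation": [0.8,0,4],"delta_rot": [0,0,0],"jaw": 1},{"translation": [1.2,0,5.7],"delta_rot": [0,0,0],"jaw": 1},{"translation": [1.4,0,6.8],"delta_rot": [0,0,0],"jaw": 1},{"translation": [1.4,0,6.8],"delta_rot": [0,0,0],"jaw": 1},{"translation": [1.4,0,6.8],"delta_rot": [0,0,0],"jaw": 1},{"translation": [1.4,0,6.8],"delta_rot": [0,0,0],"jaw": 1},{"translation": [1.4,0,6.8],"delta_rot": [0,0,0],"jaw": 1}])

```text
time: 28.15
tool_pos: [0.5594, -0.04, 0.1182]
tool_rot: [0.102, 0.051, 0.993, -0.007]
contact_force: [0.1, -0.3, -4.5]
gripper_width: 0.166
grasp_force: 59.9
```

```bash
python3 -c "
from h import *
plan(C-.03*yr-.0055*nrm,RY,.2)"
```

```text
t=28.1 pos [ 0.5594 -0.04    0.1182] F [ 0.1 -0.3 -4.5] w 0.166 g 59.9 j [-0.21 -0.16  2.    0.02  1.1  -1.69]
shift cm [0.92 0.21 3.72] rot [-0.003  0.006  0.001]
```

send_rows(steps=[{"translation": [0.5,0.2,1.5],"delta_rot": [-0.002,0.004,0],"jaw": 1},{"translation": [0.8,0.2,2.6],"delta_rot": [-0.002,0.004,0],"jaw": 1},{"translation": [0.85,0.2,3.1],"delta_rot": [-0.002,0.004,0],"jaw": 1},{"translation": [0.85,0.2,3.4],"delta_rot": [-0.002,0.004,0],"jaw": 1},{"translation": [0.85,0.2,3.55],"delta_rot": [-0.002,0.004,0],"jaw": 1},{"translation": [0.85,0.2,3.65],"delta_rot": [-0.002,0.004,0],"jaw": 1},{"translation": [0.85,0.2,3.7],"delta_rot": [-0.002,0.004,0],"jaw": 1},{"translation": [0.85,0.2,3.7],"delta_rot": [-0.002,0.004,0],"jaw": 1}])

```text
time: 28.95
tool_pos: [0.5582, -0.0379, 0.0791]
tool_rot: [0.1, 0.051, 0.994, -0.006]
contact_force: [0.3, -1.1, -3.8]
gripper_width: 0.163
grasp_force: 59.9
```

send_rows(steps=[{"translation": [0,0,0.05],"delta_rot": [0,0,0],"jaw": 1},{"translation": [0,0,0.1],"delta_rot": [0,0,0],"jaw": 1},{"translation": [0,0,0.1],"delta_rot": [0,0,0],"jaw": 1},{"translation": [0,0,0.1],"delta_rot": [0,0,0],"jaw": 1},{"translation": [0,0,0.1],"delta_rot": [0,0,0],"jaw": 1},{"translation": [0,0,0.1],"delta_rot": [0,0,0],"jaw": 1},{"translation": [0,0,0.1],"delta_rot": [0,0,0],"jaw": 1},{"translation": [0,0,0.1],"delta_rot": [0,0,0],"jaw": 1}])

```text
time: 29.75
tool_pos: [0.5584, -0.0379, 0.0788]
tool_rot: [0.1, 0.051, 0.994, -0.006]
contact_force: [-4.9, 1.3, 4.1]
gripper_width: 0.168
grasp_force: 61.1
```

send_rows(steps=[{"translation": [0,0,0],"delta_rot": [0,0,0],"jaw": 2.2},{"translation": [0,0,0],"delta_rot": [0,0,0],"jaw": 3.5},{"translation": [0,0,0],"delta_rot": [0,0,0],"jaw": 4},{"translation": [0,0,0],"delta_rot": [0,0,0],"jaw": 4},{"translation": [0,0,-1],"delta_rot": [0,0,0],"jaw": 4},{"translation": [0,0,-4],"delta_rot": [0,0,0],"jaw": 4},{"translation": [0,0,-8],"delta_rot": [0,0,0],"jaw": 4},{"translation": [0,0,-11],"delta_rot": [0,0,0],"jaw": 4}])

```text
time: 30.55
tool_pos: [0.5367, -0.0355, 0.1887]
tool_rot: [0.101, 0.051, 0.994, -0.006]
contact_force: [1.2, 0.5, 0.2]
gripper_width: 0.467
grasp_force: 0.0
```

```bash
python3 -c "
from h import *
rackcheck();mats()
plan([.467,-.3925,.19],-10.4,0)"
```

```text
scene 153 [-0.9 92.5] [ 16.6 187.1] 89.9 h 0.0151
scene 150 [ 0.2 32.5] [ 16.5 186.9] 89.7 h 0.015
scene 144 [  0.8 -27.5] [ 16.8 184.8] 89.9 h 0.0149
top 180 [ 44.7 -30.9] [93.5 15.8] 0.1 h 0.0164
top 210 [37.4 28.8] [ 16.  108.9] 90.0 h 0.0163
top 363 [-0.8 89.6] [184.3  16.6] 0.1 h 0.0163
mat 165 466.8 -389.8 187 19 -9.8
t=30.7 pos [ 0.5381 -0.0358  0.1898] F [ 0.2  0.4 -0.9] w 0.468 g 0.0 j [-0.22 -0.28  1.98  0.02  1.24 -1.69]
shift cm [  3.37 -36.21  -0.66] rot [0.006 0.206 0.079]
```

send_rows(steps=[{"translation": [0.4,-4.6,0],"delta_rot": [0,0.03,0.01],"jaw": 4},{"translation": [0.8,-9.2,0],"delta_rot": [0,0.06,0.02],"jaw": 4},{"translation": [1.2,-13.8,0],"delta_rot": [0,0.09,0.03],"jaw": 4},{"translation": [1.7,-18.4,-0.2],"delta_rot": [0,0.12,0.04],"jaw": 4},{"translation": [2.1,-23,-0.4],"delta_rot": [0.002,0.15,0.055],"jaw": 4},{"translation": [2.5,-27.6,-0.5],"delta_rot": [0.004,0.18,0.07],"jaw": 4},{"translation": [3,-32.1,-0.6],"delta_rot": [0.006,0.206,0.079],"jaw": 4},{"translation": [3.4,-36.2,-0.6],"delta_rot": [0.006,0.206,0.079],"jaw": 4}])

```text
time: 31.5
tool_pos: [0.4643, -0.3937, 0.1834]
tool_rot: [-0.004, 0.091, 0.996, 0.001]
contact_force: [1.3, -0.2, -0.1]
gripper_width: 0.469
grasp_force: 0.0
```

send_rows(steps=[{"translation": [0,0,3],"delta_rot": [0,0,0],"jaw": 4},{"translation": [0,0,7],"delta_rot": [0,0,0],"jaw": 4},{"translation": [0,0,11],"delta_rot": [0,0,0],"jaw": 4},{"translation": [0,0,13],"delta_rot": [0,0,0],"jaw": 4},{"translation": [0,0,13],"delta_rot": [0,0,0],"jaw": 4},{"translation": [0,0,13],"delta_rot": [0,0,0],"jaw": 4},{"translation": [0,0,13],"delta_rot": [0,0,0],"jaw": 4},{"translation": [0,0,13],"delta_rot": [0,0,0],"jaw": 4}])

```text
time: 32.3
tool_pos: [0.4654, -0.3929, 0.0573]
tool_rot: [-0.002, 0.09, 0.996, -0.001]
contact_force: [-0.2, 0.1, -0.5]
gripper_width: 0.463
grasp_force: 0.0
```

```bash
python3 -c "
from h import *
plan([.4665,-.3925,-.0025],-10.4,0)"
```

```text
t=32.3 pos [ 0.4654 -0.3929  0.0573] F [-0.2  0.1 -0.5] w 0.463 g 0.0 j [-0.82  0.17  1.77 -0.    1.2  -2.21]
shift cm [-0.12  0.07  5.98] rot [-0.002 -0.004  0.   ]
```

send_rows(steps=[{"translation": [-0.1,0.05,2],"delta_rot": [0,-0.004,0],"jaw": 4},{"translation": [-0.1,0.05,4],"delta_rot": [0,-0.004,0],"jaw": 4},{"translation": [-0.1,0.05,5.4],"delta_rot": [0,-0.004,0],"jaw": 4},{"translation": [-0.1,0.05,5.9],"delta_rot": [0,-0.004,0],"jaw": 4},{"translation": [-0.1,0.05,5.9],"delta_rot": [0,-0.004,0],"jaw": 4},{"translation": [-0.1,0.05,5.9],"delta_rot": [0,-0.004,0],"jaw": 3},{"translation": [-0.1,0.05,5.9],"delta_rot": [0,-0.004,0],"jaw": 2.4},{"translation": [-0.1,0.05,5.9],"delta_rot": [0,-0.004,0],"jaw": 2}])

```text
time: 33.1
tool_pos: [0.4656, -0.392, -0.0029]
tool_rot: [-0.001, 0.091, 0.996, -0.0]
contact_force: [1.2, -0.6, -0.3]
gripper_width: 0.239
grasp_force: 0.0
```

send_rows(steps=[{"translation": [0,0,0],"delta_rot": [0,0,0],"jaw": 1},{"translation": [0,0,0],"delta_rot": [0,0,0],"jaw": 1},{"translation": [0,0,0],"delta_rot": [0,0,0],"jaw": 1},{"translation": [0,0,0],"delta_rot": [0,0,0],"jaw": 1},{"translation": [0,0,-1],"delta_rot": [0,0,0],"jaw": 1},{"translation": [0,0,-5],"delta_rot": [0,0,0],"jaw": 1},{"translation": [0,0,-10],"delta_rot": [0,0,0],"jaw": 1},{"translation": [0,0,-15],"delta_rot": [0,0,0],"jaw": 1}])

```text
time: 33.9
tool_pos: [0.4643, -0.3902, 0.1459]
tool_rot: [-0.003, 0.091, 0.996, 0.002]
contact_force: [0.5, -1.3, -1.8]
gripper_width: 0.166
grasp_force: 59.8
```

```bash
python3 -c "
from h import *
plan(C-.09*yr+[0,0,.1],RY,.2)"
```

```text
t=33.9 pos [ 0.4643 -0.3902  0.1459] F [ 0.5 -1.3 -1.8] w 0.166 g 59.8 j [-0.82  0.07  1.72 -0.    1.36 -2.21]
shift cm [-3.22 30.37 -3.86] rot [-0.004 -0.205 -0.078]
```

send_rows(steps=[{"translation": [0,2,-3],"delta_rot": [0,-0.03,-0.01],"jaw": 1},{"translation": [-0.5,6,-4],"delta_rot": [0,-0.06,-0.02],"jaw": 1},{"translation": [-1,10.5,-4],"delta_rot": [0,-0.09,-0.03],"jaw": 1},{"translation": [-1.5,15,-4],"delta_rot": [0,-0.12,-0.04],"jaw": 1},{"translation": [-2,19.5,-4],"delta_rot": [-0.002,-0.15,-0.05],"jaw": 1},{"translation": [-2.5,24,-4],"delta_rot": [-0.003,-0.18,-0.07],"jaw": 1},{"translation": [-3,28,-4],"delta_rot": [-0.004,-0.203,-0.078],"jaw": 1},{"translation": [-3.2,30.4,-4],"delta_rot": [-0.004,-0.203,-0.078],"jaw": 1}])

```text
time: 34.7
tool_pos: [0.5506, -0.0951, 0.1848]
tool_rot: [0.099, 0.05, 0.994, -0.006]
contact_force: [0.1, -0.5, -2.4]
gripper_width: 0.166
grasp_force: 59.8
```

send_rows(steps=[{"translation": [0.4,0,2],"delta_rot": [0,0,0],"jaw": 1},{"translation": [0.8,0,4],"delta_rot": [0,0,0],"jaw": 1},{"translation": [1.2,0,5.7],"delta_rot": [0,0,0],"jaw": 1},{"translation": [1.4,0,6.8],"delta_rot": [0,0,0],"jaw": 1},{"translation": [1.4,0,6.8],"delta_rot": [0,0,0],"jaw": 1},{"translation": [1.4,0,6.8],"delta_rot": [0,0,0],"jaw": 1},{"translation": [1.4,0,6.8],"delta_rot": [0,0,0],"jaw": 1},{"translation": [1.4,0,6.8],"delta_rot": [0,0,0],"jaw": 1}])

```text
time: 35.5
tool_pos: [0.5524, -0.0989, 0.1182]
tool_rot: [0.101, 0.051, 0.994, -0.007]
contact_force: [0.6, 0.1, -3.3]
gripper_width: 0.164
grasp_force: 59.8
```

```bash
python3 -c "
from h import *
plan(C-.09*yr-.0055*nrm,RY,.2)"
```

```text
t=35.5 pos [ 0.5524 -0.0989  0.1182] F [ 0.6  0.1 -3.3] w 0.164 g 59.8 j [-0.33 -0.15  1.99  0.05  1.1  -1.82]
shift cm [0.82 0.14 3.74] rot [-0.004  0.003  0.   ]
```

send_rows(steps=[{"translation": [0.5,0.1,1.5],"delta_rot": [-0.003,0.002,0],"jaw": 1},{"translation": [0.8,0.1,2.6],"delta_rot": [-0.003,0.002,0],"jaw": 1},{"translation": [0.8,0.1,3.1],"delta_rot": [-0.003,0.002,0],"jaw": 1},{"translation": [0.8,0.1,3.4],"delta_rot": [-0.003,0.002,0],"jaw": 1},{"translation": [0.8,0.1,3.55],"delta_rot": [-0.003,0.002,0],"jaw": 1},{"translation": [0.8,0.1,3.65],"delta_rot": [-0.003,0.002,0],"jaw": 1},{"translation": [0.8,0.1,3.7],"delta_rot": [-0.003,0.002,0],"jaw": 1},{"translation": [0.8,0.1,3.7],"delta_rot": [-0.003,0.002,0],"jaw": 1}])

```text
time: 36.3
tool_pos: [0.5515, -0.0977, 0.0793]
tool_rot: [0.099, 0.051, 0.994, -0.005]
contact_force: [-0.5, 0.2, -3.1]
gripper_width: 0.164
grasp_force: 59.9
```

send_rows(steps=[{"translation": [0,0,0.05],"delta_rot": [0,0,0],"jaw": 1},{"translation": [0,0,0.1],"delta_rot": [0,0,0],"jaw": 1},{"translation": [0,0,0.1],"delta_rot": [0,0,0],"jaw": 1},{"translation": [0,0,0.1],"delta_rot": [0,0,0],"jaw": 1},{"translation": [0,0,0.1],"delta_rot": [0,0,0],"jaw": 1},{"translation": [0,0,0.1],"delta_rot": [0,0,0],"jaw": 1},{"translation": [0,0,0.1],"delta_rot": [0,0,0],"jaw": 1},{"translation": [0,0,0.1],"delta_rot": [0,0,0],"jaw": 1}])

```text
time: 37.1
tool_pos: [0.5516, -0.0978, 0.0793]
tool_rot: [0.099, 0.051, 0.994, -0.005]
contact_force: [-4.6, 0.8, 4.3]
gripper_width: 0.163
grasp_force: 61.0
```

send_rows(steps=[{"translation": [0,0,0],"delta_rot": [0,0,0],"jaw": 2.2},{"translation": [0,0,0],"delta_rot": [0,0,0],"jaw": 3.5},{"translation": [0,0,0],"delta_rot": [0,0,0],"jaw": 4},{"translation": [0,0,0],"delta_rot": [0,0,0],"jaw": 4},{"translation": [0,0,-1],"delta_rot": [0,0,0],"jaw": 4},{"translation": [0,0,-4],"delta_rot": [0,0,0],"jaw": 4},{"translation": [0,0,-8],"delta_rot": [0,0,0],"jaw": 4},{"translation": [0,0,-12],"delta_rot": [0,0,0],"jaw": 4}])

```text
time: 37.9
tool_pos: [0.5272, -0.095, 0.197]
tool_rot: [0.099, 0.051, 0.994, -0.005]
contact_force: [0.4, -0.1, 0.3]
gripper_width: 0.47
grasp_force: 0.0
```

Run:
```python
from h import *
from plant import *
rackcheck()
s=grab_frame("scene");P=cloud(s)
b=(P[...,2]>.03)&(P[...,2]<.04)&(abs(P[...,1]-.319)<.12)&(abs(P[...,0]-.489)<.15)
print("board",b.sum(),cv2.minAreaRect((P[b][:,:2]*1000).astype(np.float32)))
cv2.imwrite("pics/s3.png",cv2.resize(s["pixels"][130:300,170:430],(0,0),fx=3,fy=3))
f=grab_frame("top");P=cloud(f)
S=P[145:180,170:208].reshape(-1,3)
r=cv2.minAreaRect((S[(S[:,2]>.018)&(S[:,2]<.032)][:,:2]*1000).astype(np.float32));print("base",r)
for n,P in(("top",P),("scene",cloud(s))):
    k=(P[...,2]>.080)&(P[...,2]<.115)&(abs(P[...,0]-.65)<.06)&(abs(P[...,1]-.20)<.06);print(n,"ball",k.sum(),P[k].mean(0),P[k].max(0))
```

```text
scene 152 [-1.2 92.6] [188.   16.9] 0.3 h 0.015
scene 150 [ 0.6 32.3] [ 17.1 186.3] 90.0 h 0.0149
scene 146 [  0.5 -27. ] [ 17.2 184.5] 90.0 h 0.0149
scene 147 [ -0.2 -88.4] [ 19.1 186.9] 89.9 h 0.0148
top 194 [ 41.5 -90.9] [98. 16.] 0.1 h 0.0165
top 227 [ 33.3 -30.7] [ 15.8 117.2] 89.9 h 0.0162
top 358 [-0.1 28.7] [184.3  16.1] 0.0 h 0.0165
top 371 [-0.8 89.6] [184.5  16.4] 0.1 h 0.0161
board 624 ((488.6816101074219, 320.44671630859375), (54.637664794921875, 184.24368286132812), 85.59322357177734)
base ((669.1635131835938, 202.229248046875), (50.4854621887207, 69.78297424316406), 73.33283233642578)
top ball 65 [0.63603572 0.21100726 0.10276446] [0.64887054 0.22428012 0.11236907]
scene ball 82 [0.64319211 0.21483644 0.09730531] [0.65098054 0.22776133 0.10717414]
```

View pics/s3.png

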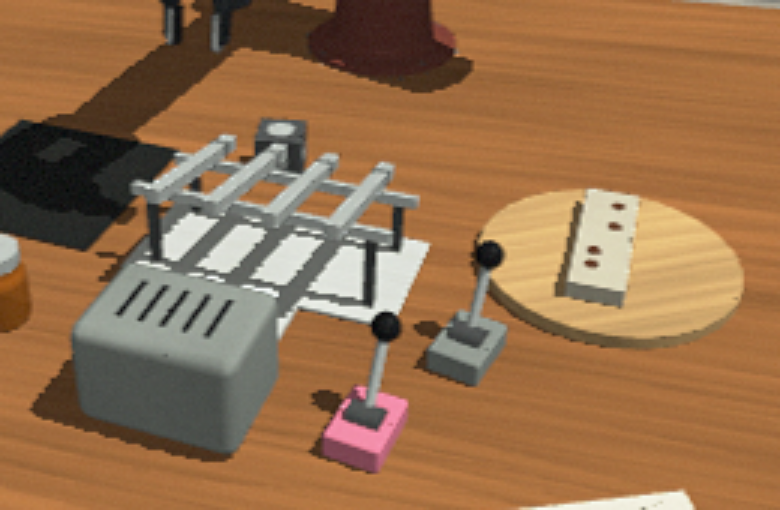

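All 4 mandrels lie square on the rails at y of about +91, +31, −29 and −89 mm, and the board is flat on the turntable. Two things could be the switch: a pink block at crop (366,425) and a grey block at (467,345). The task describes the grey one, as pink is the look-alike. It is at about (0.669, 0.202), with its +x axis at −16.7°.

```bash
python3 -c "
from h import *
plan([.5875,.2265,.19],-16.7,0)"
```

```text
t=38.1 pos [ 0.5287 -0.0955  0.198 ] F [ 0.7  0.5 -1.1] w 0.468 g 0.0 j [-0.34 -0.29  1.97  0.05  1.26 -1.82]
shift cm [-2.34 32.64  1.26] rot [0.018 0.202 0.188]
```

send_rows(steps=[{"translation": [-0.3,4.5,0],"delta_rot": [0,0.03,0.03],"jaw": 0},{"translation": [-0.6,9,0],"delta_rot": [0.005,0.06,0.055],"jaw": 0},{"translation": [-0.9,13.5,0],"delta_rot": [0.01,0.09,0.08],"jaw": 0},{"translation": [-1.2,18,0.3],"delta_rot": [0.01,0.12,0.11],"jaw": 0},{"translation": [-1.6,22.5,0.6],"delta_rot": [0.015,0.15,0.14],"jaw": 0},{"translation": [-2,27,0.9],"delta_rot": [0.018,0.18,0.17],"jaw": 0},{"translation": [-2.3,31,1.3],"delta_rot": [0.018,0.202,0.188],"jaw": 0},{"translation": [-2.3,32.6,1.3],"delta_rot": [0.018,0.202,0.188],"jaw": 0}])

```text
time: 38.9
tool_pos: [0.5855, 0.2292, 0.1842]
tool_rot: [-0.004, 0.144, 0.99, -0.0]
contact_force: [-0.2, -0.8, -0.1]
gripper_width: -0.0
grasp_force: 0.0
```

send_rows(steps=[{"translation": [0,0,2],"delta_rot": [0,0,0],"jaw": 0},{"translation": [0,0,4],"delta_rot": [0,0,0],"jaw": 0},{"translation": [0,0,6],"delta_rot": [0,0,0],"jaw": 0},{"translation": [0,0,7],"delta_rot": [0,0,0],"jaw": 0},{"translation": [0,0,7],"delta_rot": [0,0,0],"jaw": 0},{"translation": [0,0,7],"delta_rot": [0,0,0],"jaw": 0},{"translation": [0,0,7],"delta_rot": [0,0,0],"jaw": 0},{"translation": [0,0,7],"delta_rot": [0,0,0],"jaw": 0}])

```text
time: 39.7
tool_pos: [0.5869, 0.2267, 0.1188]
tool_rot: [-0.001, 0.145, 0.989, 0.001]
contact_force: [-0.9, 0.0, 0.1]
gripper_width: -0.003
grasp_force: 0.0
```

Run:
```python
from h import *
from plant import *
plan([.5875,.2265,.08],-16.7,0)
s=grab_frame("scene");P=cloud(s);p=np.array(state()["tool_pos"])
k=(abs(P[...,0]-p[0])<.03)&(abs(P[...,1]-p[1])<.03)&(P[...,2]>.05)
Q=P[k];print(Q[:,2].min(),p,Q[Q[:,2]<Q[:,2].min()+.03].mean(0),Q[Q[:,2]<Q[:,2].min()+.03].max(0))
plan([.669+.016*.958,.202-.016*.287,.08],-16.7,0)
cv2.imwrite("pics/s4.png",cv2.resize(s["pixels"][150:280,250:400],(0,0),fx=4,fy=4))
```

```text
t=39.7 pos [0.5869 0.2267 0.1188] F [-0.9  0.   0.1] w -0.003 g 0.0 j [ 0.25  0.14  1.69  0.    1.31 -1.03]
shift cm [-0.07 -0.01  3.88] rot [ 0.001 -0.002 -0.   ]
0.13307953366850267 [0.58677149 0.22669142 0.11864539] [0.5947867  0.22817927 0.14947563] [0.60075455 0.24258768 0.16303135]
t=39.8 pos [0.5868 0.2267 0.1186] F [ 0.6  0.8 -0.4] w 0.004 g 0.0 j [ 0.25  0.14  1.69  0.    1.31 -1.03]
shift cm [-1.02e+01 -1.00e-02  3.84e+00] rot [ 0.001 -0.002  0.   ]
```

View pics/s4.png

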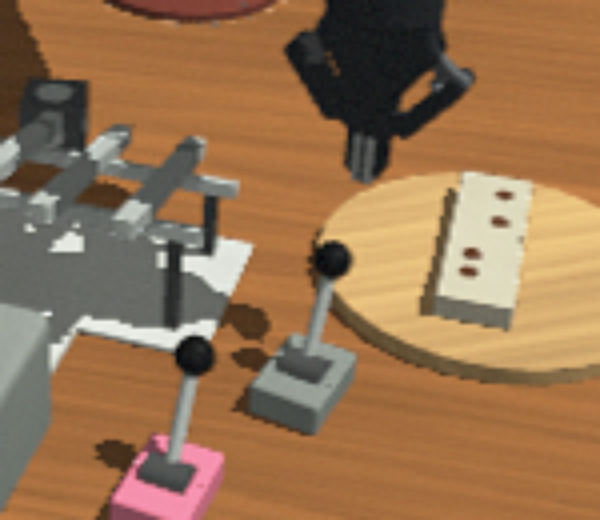

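The tips sit below ball level once I lower 5.1 cm, and they are behind the grey switch's ball (crop (333,258)). Lowering and pushing along tool −x.

send_rows(steps=[{"translation": [0,0,2],"delta_rot": [0,0,0],"jaw": 0},{"translation": [0,0,4],"delta_rot": [0,0,0],"jaw": 0},{"translation": [0,0,5.1],"delta_rot": [0,0,0],"jaw": 0},{"translation": [0,0,5.1],"delta_rot": [0,0,0],"jaw": 0},{"translation": [0,0,5.1],"delta_rot": [0,0,0],"jaw": 0},{"translation": [-1,0,5.1],"delta_rot": [0,0,0],"jaw": 0},{"translation": [-2,0,5.1],"delta_rot": [0,0,0],"jaw": 0},{"translation": [-3,0,5.1],"delta_rot": [0,0,0],"jaw": 0}])

```text
time: 40.55
tool_pos: [0.6162, 0.2179, 0.0674]
tool_rot: [-0.001, 0.145, 0.989, 0.001]
contact_force: [-1.7, 1.0, 1.3]
gripper_width: 0.001
grasp_force: 1.1
```

send_rows(steps=[{"translation": [-1,0,0],"delta_rot": [0,0,0],"jaw": 0},{"translation": [-2,0,0],"delta_rot": [0,0,0],"jaw": 0},{"translation": [-3,0,0],"delta_rot": [0,0,0],"jaw": 0},{"translation": [-4,0,0],"delta_rot": [0,0,0],"jaw": 0},{"translation": [-5,0,0],"delta_rot": [0,0,0],"jaw": 0},{"translation": [-6,0,0],"delta_rot": [0,0,0],"jaw": 0},{"translation": [-6.5,0,0],"delta_rot": [0,0,0],"jaw": 0},{"translation": [-6.5,0,0],"delta_rot": [0,0,0],"jaw": 0}])

```text
time: 41.35
tool_pos: [0.6776, 0.1989, 0.0657]
tool_rot: [-0.002, 0.145, 0.989, 0.0]
contact_force: [-0.3, 0.3, 0.1]
gripper_width: -0.001
grasp_force: 0.0
```

```bash
cat > sw.py <<'E'
from h import *
from plant import *
xs=np.array([.958,-.287,0])
plan([.669+.016*.958,.202-.016*.287,.068],-16.7,0)
p=np.array(state()["tool_pos"])-[.669,.202,0];print("tcp x_r",(p@xs).round(4))
f=grab_frame("scene");P=cloud(f);im=f["pixels"].astype(int)
D=P-[.669,.202,0];a=D@xs;b=D@[.287,.958,0]
k=(abs(b)<.03)&(a>p@xs+.013)&(a<.08)&(P[...,2]>.07)&(P[...,2]<.118)
print("ball",k.sum(),a[k].min(),a[k].max(),P[k][:,2].min(),P[k][:,2].max())
E
python3 sw.py
```

```text
t=41.4 pos [0.6776 0.1989 0.0657] F [-0.3  0.3  0.1] w -0.001 g 0.0 j [ 0.18  0.37  1.52  0.    1.26 -1.1 ]
shift cm [-0.69  0.05 -0.23] rot [ 0.    -0.004 -0.   ]
tcp x_r 0.0091
ball 86 0.025500899802608883 0.046616849591172904 0.0735459701848995 0.10756854817425965
```

send_rows(steps=[{"translation": [-0.2,0,0],"delta_rot": [0,0,0],"jaw": 0},{"translation": [-0.4,0,0],"delta_rot": [0,0,0],"jaw": 0},{"translation": [-0.6,0,0],"delta_rot": [0,0,0],"jaw": 0},{"translation": [-0.7,0,0],"delta_rot": [0,0,0],"jaw": 0},{"translation": [-0.7,0,0],"delta_rot": [0,0,0],"jaw": 0},{"translation": [-0.7,0,0],"delta_rot": [0,0,0],"jaw": 0},{"translation": [-0.7,0,0],"delta_rot": [0,0,0],"jaw": 0},{"translation": [-0.7,0,0],"delta_rot": [0,0,0],"jaw": 0}])

```text
time: 42.2
tool_pos: [0.6831, 0.1975, 0.0656]
tool_rot: [-0.003, 0.145, 0.989, 0.0]
contact_force: [-3.6, 0.1, 0.2]
gripper_width: 0.001
grasp_force: 1.7
```

```bash
python3 sw.py
```

```text
t=42.2 pos [0.6831 0.1975 0.0656] F [-3.6  0.1  0.2] w 0.001 g 1.7 j [ 0.18  0.38  1.5   0.    1.27 -1.1 ]
shift cm [-0.12  0.03 -0.24] rot [-0.    -0.005  0.   ]
tcp x_r 0.0148
ball 81 0.03204050687451406 0.052187756586092704 0.07444540822892465 0.10560733840107928
```

send_rows(steps=[{"translation": [-0.15,0,0],"delta_rot": [0,0,0],"jaw": 0},{"translation": [-0.3,0,0],"delta_rot": [0,0,0],"jaw": 0},{"translation": [-0.3,0,0],"delta_rot": [0,0,0],"jaw": 0},{"translation": [-0.3,0,0],"delta_rot": [0,0,0],"jaw": 0},{"translation": [-0.3,0,0],"delta_rot": [0,0,0],"jaw": 0},{"translation": [-0.3,0,0],"delta_rot": [0,0,0],"jaw": 0},{"translation": [-0.3,0,0],"delta_rot": [0,0,0],"jaw": 0},{"translation": [-0.3,0,0],"delta_rot": [0,0,0],"jaw": 0}])

```text
time: 43.05
tool_pos: [0.6834, 0.1974, 0.0655]
tool_rot: [-0.006, 0.145, 0.989, 0.0]
contact_force: [-12.6, 2.8, 4.5]
gripper_width: -0.0
grasp_force: 6.4
```

The lever is at its stop: the tool moved only 0.3 mm while the force rose. Backing off now.

send_rows(steps=[{"translation": [1,0,0],"delta_rot": [0,0,0],"jaw": 0},{"translation": [3,0,0],"delta_rot": [0,0,0],"jaw": 0},{"translation": [6,0,0],"delta_rot": [0,0,0],"jaw": 0},{"translation": [8,0,-1],"delta_rot": [0,0,0],"jaw": 0},{"translation": [9,0,-5],"delta_rot": [0,0,0],"jaw": 0},{"translation": [9,0,-10],"delta_rot": [0,0,0],"jaw": 0},{"translation": [9,0,-14],"delta_rot": [0,0,0],"jaw": 0},{"translation": [9,0,-14],"delta_rot": [0,0,0],"jaw": 0}])

```text
time: 43.85
tool_pos: [0.6058, 0.2231, 0.2167]
tool_rot: [0.007, 0.145, 0.989, 0.004]
contact_force: [1.5, 0.6, 1.0]
gripper_width: -0.002
grasp_force: 0.0
```

Run:
```python
from h import *
from plant import *
xs=np.array([.958,-.287,0])
f=grab_frame("scene");P=cloud(f)
D=P-[.669,.202,0];a=D@xs;b=D@[.287,.958,0]
k=(abs(b)<.03)&(abs(a)<.08)&(P[...,2]>.079)&(P[...,2]<.118)
print("ball",k.sum(),a[k].min(),a[k].max(),P[k][:,2].max())
rackcheck()
b=(P[...,2]>.03)&(P[...,2]<.04)&(abs(P[...,1]-.319)<.12)&(abs(P[...,0]-.489)<.15)
print("board",b.sum(),cv2.minAreaRect((P[b][:,:2]*1000).astype(np.float32)))
cv2.imwrite("pics/end.png",cv2.resize(f["pixels"][130:300,120:430],(0,0),fx=2.5,fy=2.5))
```

```text
ball 80 0.03348705178807198 0.05223464549255186 0.10587718605571339
scene 153 [ 0.1 93. ] [ 16.9 190.8] 89.8 h 0.015
scene 153 [ 1.8 32.1] [ 16.8 184.9] 89.9 h 0.0149
scene 144 [ -1.3 -27.2] [187.6  17.3] 0.3 h 0.0148
scene 146 [ -0.3 -88.1] [ 18.2 187.6] 89.3 h 0.0147
top 359 [ -1.9 -90.9] [ 16. 184.] 89.9 h 0.0163
top 363 [ -1.5 -30.7] [ 16.  186.4] 90.0 h 0.0164
top 355 [-0.2 28.9] [ 16.3 184.1] 90.0 h 0.0163
top 367 [-0.7 89.8] [184.3  16.7] 0.1 h 0.0163
board 627 ((487.83001708984375, 320.4760437011719), (54.731727600097656, 183.1183624267578), 85.57965850830078)
```

View pics/end.png

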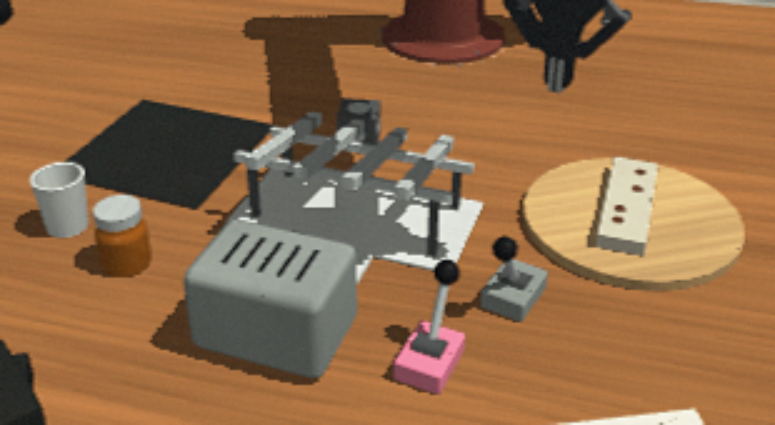

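The final view shows the grey switch thrown over (ball at (505,248)), four mandrels on the rack, the board flat on the turntable, and the jar, beaker and doming block where they started.

```bash
python3 -c "
from plant import *
print(job_done())"
```

```text
the job is handed in; nothing more can be done
None
```

The job is handed in: the one board present is flat on the turntable, all four mandrels lie square and apart on the rack, and the grey switch is pushed fully on; the pink look-alike, jar, doming block and beaker were left alone.

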